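Check mixed nozzle sleeves on the step gauge and load the feed tray

TASK

First pick the steel feed tray up by its bar, seat it fully home on the two dowels of its dock and slide the barrel bolt all the way through the eye on the tray's side. Then try the mixed nozzle sleeves on the step gauge, one to a pin, letting each down as far as it goes, and leave them there until all of them stand on the gauge together. After that stand every sleeve that went right down to the gauge's plate upright on the floor of the tray and put every sleeve that hung up on the pin's step into the small white basket; do not knock over the bottles standing about.

Things in the scene. Friction and masses are not known exactly. Their poses are not given: they have to be found in the camera images.
- tray: Loose steel feed tray, about 0.45 kg. Origin: centre of underside; x along its length. Floor 220 x 144 mm, 4 mm thick; walls to 16 mm above the underside enclose 164 (x) x 138 (y) mm. End flanges have a 12 mm round hole at x = -97 and a 15 (x) x 12 mm slot at x = +97 mm, both at y = 0. A bar runs above the middle along x; a 63 mm lane each side of it. Seats with x and y axes along the dock's.
- tray_bar (a point): Middle of the tray's carrying bar, on its axis, 65 mm above the tray's underside. Black, round, 12 mm thick, along the tray's x, free for 115 mm, on an 8 mm post at each end (x = -62 and +62 mm). Grip it here across the tray's y.
- tray_eye (a point): Centre of the keeper eye on the tray's +y side, at x = 55, y = 90 mm, 18 mm above the underside: a frame 6 mm thick in x with a 14 mm square hole, from 5 to 31 mm above the underside and out to y = 103 mm. The bolt goes through it along x.
- dock: Fixed steel dock plate, 12 mm thick, x -125 to 125, y -80 to 112 mm. Origin: on the table under the middle of the tray's seat; x along the dowel line. Dowels 9 mm thick at x = -97 and +97 mm, y = 0, standing 14 mm above the plate, top 6 mm tapered to 4 mm. The barrel bolt runs along x beside the seat at y = +90 mm.
- dock_seat (a point): Point on the top of the dock plate midway between the dowels (12 mm above the table): the tray's origin lies here when it is fully home. Axes as the dock's.
- bolt (a joint): Barrel bolt on the dock: 0 = drawn back, 0.040 m = fully thrown; slides along the dock's +x, friction about 2 N, stays where left. Its 10 mm rod lies at y = +90 mm, 30 mm above the table; drawn back its tip is at x = 38 mm, the seated tray's eye at x = 52 to 58 mm. Starts within 8 mm of drawn back, clear of the eye.
- bolt_knob (a point): Grip centre of the bolt's upright black knob, moving with the bolt: a cylinder 14 mm thick, from 50 to 82 mm above the table, this point at 66 mm. At bolt 0 it is at x = -45 mm, y = +90 mm of the dock. The bolt's staples below it reach 42 mm above the table.
- gauge: Fixed dark steel gauge plate 145 x 145 mm, 12 mm thick, origin under its centre, with four stepped pins 75 mm apart in a square. Each pin is 16.6 mm thick for the lowest 30 mm above the plate, then a 45 degree cone 2.8 mm high, then 11 mm thick up to 48 mm, tapered to 6 mm at its tip, 52 mm above the plate.
- pin_1 (a point): Foot of gauge pin 1, on its axis at the plate's top face (12 mm above the table). A sleeve that fits has its underside here; one that does not hangs up with its underside about 31 mm higher.
- pin_2 (a point): Foot of gauge pin 2, on its axis at the plate's top face (12 mm above the table). A sleeve that fits has its underside here; one that does not hangs up with its underside about 31 mm higher.
- pin_3 (a point): Foot of gauge pin 3, on its axis at the plate's top face (12 mm above the table). A sleeve that fits has its underside here; one that does not hangs up with its underside about 31 mm higher.
- pin_4 (a point): Foot of gauge pin 4, on its axis at the plate's top face (12 mm above the table). A sleeve that fits has its underside here; one that does not hangs up with its underside about 31 mm higher.
- basket: Fixed white plastic basket, 130 (x) x 150 (y) mm and 50 mm high, 4 mm walls and floor, origin under its centre on the table. For the sleeves that do not fit.
- sleeve_a: Loose steel nozzle sleeve, a tube 34 mm outside and 40 mm long, about 80 g, starts upright on the table; may be absent. Origin: centre of its underside, z along its axis (up). All look alike from outside; the bore is 18.8 mm (fits the gauge pin) or 14.4 mm (passes only the pin's thin part and hangs up on the cone): the gauge tells.
- sleeve_b: Loose steel nozzle sleeve, a tube 34 mm outside and 40 mm long, about 80 g, starts upright on the table; may be absent. Origin: centre of its underside, z along its axis (up). All look alike from outside; the bore is 18.8 mm (fits the gauge pin) or 14.4 mm (passes only the pin's thin part and hangs up on the cone): the gauge tells.
- sleeve_c: Loose steel nozzle sleeve, a tube 34 mm outside and 40 mm long, about 80 g, starts upright on the table; may be absent. Origin: centre of its underside, z along its axis (up). All look alike from outside; the bore is 18.8 mm (fits the gauge pin) or 14.4 mm (passes only the pin's thin part and hangs up on the cone): the gauge tells.
- sleeve_d: Loose steel nozzle sleeve, a tube 34 mm outside and 40 mm long, about 80 g, starts upright on the table; may be absent. Origin: centre of its underside, z along its axis (up). All look alike from outside; the bore is 18.8 mm (fits the gauge pin) or 14.4 mm (passes only the pin's thin part and hangs up on the cone): the gauge tells.
- sleeve_e: Loose steel nozzle sleeve, a tube 34 mm outside and 40 mm long, about 80 g, starts upright on the table; may be absent. Origin: centre of its underside, z along its axis (up). All look alike from outside; the bore is 18.8 mm (fits the gauge pin) or 14.4 mm (passes only the pin's thin part and hangs up on the cone): the gauge tells.
- vial_1: Bystander: loose capped amber glass bottle, 30 mm thick, 70 mm high, standing; origin under its centre.
- vial_2: Bystander: loose capped amber glass bottle, 30 mm thick, 70 mm high, standing; origin under its centre.
- vial_3: Bystander: loose capped amber glass bottle, 30 mm thick, 70 mm high, standing; origin under its centre.
- vial_4: Bystander: loose capped amber glass bottle, 30 mm thick, 70 mm high, standing; origin under its centre.
- sanitiser: Bystander: loose clear plastic bottle, 64 mm thick, 170 mm high, standing; origin under its centre.
Things that resemble listed ones, but are neither listed nor needed, are in the scene too. Leave any pink look-alike of the gauge alone.

How it is judged (in metres and radians):
On the way, in this order (a step that is already met when the one before it is completed fails the run):
1. the tray is fully down on the dock's dowels (horizontal distance between tray and dock_seat below 0.005 m and z of tray in the frame of dock_seat between -0.003 and 0.003 m and angle between the x axis of tray and the x axis of dock, either way round below 0.06 rad and angle between tray's own z axis and vertical below 0.04 rad and y of tray_eye in the frame of dock above 0.08 m), for 0.2 s.
2. the barrel bolt is thrown through the tray's eye (all of step 1 and value of joint bolt above 0.034 m), for 0.2 s.
3. all the sleeves present stand on gauge pins at the same time, let go: those that fit down on the plate, the others hung up on the step (((horizontal distance between sleeve_a and pin_1 below 0.006 m and z of sleeve_a in the frame of pin_1 between -0.003 and 0.004 m) or (horizontal distance between sleeve_a and pin_2 below 0.006 m and z of sleeve_a in the frame of pin_2 between -0.003 and 0.004 m) or (horizontal distance between sleeve_a and pin_3 below 0.006 m and z of sleeve_a in the frame of pin_3 between -0.003 and 0.004 m) or (horizontal distance between sleeve_a and pin_4 below 0.006 m and z of sleeve_a in the frame of pin_4 between -0.003 and 0.004 m)) and angle between each of sleeve_a, sleeve_c, sleeve_d, sleeve_b, sleeve_e's own z axis and vertical below 0.2 rad and linear speed of each of sleeve_a, sleeve_c, sleeve_d, sleeve_b, sleeve_e below 0.03 m/s and contact force between the fingers and sleeve_a below 0.5 N and ((horizontal distance between sleeve_c and pin_1 below 0.006 m and z of sleeve_c in the frame of pin_1 between -0.003 and 0.004 m) or (horizontal distance between sleeve_c and pin_2 below 0.006 m and z of sleeve_c in the frame of pin_2 between -0.003 and 0.004 m) or (horizontal distance between sleeve_c and pin_3 below 0.006 m and z of sleeve_c in the frame of pin_3 between -0.003 and 0.004 m) or (horizontal distance between sleeve_c and pin_4 below 0.006 m and z of sleeve_c in the frame of pin_4 between -0.003 and 0.004 m)) and contact force between the fingers and sleeve_c below 0.5 N and ((horizontal distance between sleeve_d and pin_1 below 0.006 m and z of sleeve_d in the frame of pin_1 between -0.003 and 0.004 m) or (horizontal distance between sleeve_d and pin_2 below 0.006 m and z of sleeve_d in the frame of pin_2 between -0.003 and 0.004 m) or (horizontal distance between sleeve_d and pin_3 below 0.006 m and z of sleeve_d in the frame of pin_3 between -0.003 and 0.004 m) or (horizontal distance between sleeve_d and pin_4 below 0.006 m and z of sleeve_d in the frame of pin_4 between -0.003 and 0.004 m)) and contact force between the fingers and sleeve_d below 0.5 N and ((horizontal distance between sleeve_b and pin_1 below 0.006 m and z of sleeve_b in the frame of pin_1 between 0.025 and 0.037 m) or (horizontal distance between sleeve_b and pin_2 below 0.006 m and z of sleeve_b in the frame of pin_2 between 0.025 and 0.037 m) or (horizontal distance between sleeve_b and pin_3 below 0.006 m and z of sleeve_b in the frame of pin_3 between 0.025 and 0.037 m) or (horizontal distance between sleeve_b and pin_4 below 0.006 m and z of sleeve_b in the frame of pin_4 between 0.025 and 0.037 m)) and contact force between the fingers and sleeve_b below 0.5 N and ((horizontal distance between sleeve_e and pin_1 below 0.006 m and z of sleeve_e in the frame of pin_1 between 0.025 and 0.037 m) or (horizontal distance between sleeve_e and pin_2 below 0.006 m and z of sleeve_e in the frame of pin_2 between 0.025 and 0.037 m) or (horizontal distance between sleeve_e and pin_3 below 0.006 m and z of sleeve_e in the frame of pin_3 between 0.025 and 0.037 m) or (horizontal distance between sleeve_e and pin_4 below 0.006 m and z of sleeve_e in the frame of pin_4 between 0.025 and 0.037 m)) and contact force between the fingers and sleeve_e below 0.5 N), for 0.2 s.
At the end, for the whole second after the job is handed in: The tray is seated (centre within 5 mm of the seat and 3 mm of its height) with the bolt thrown beyond 34 mm, every sleeve that fits stands upright on the tray's floor inside its walls, and every sleeve that does not fit lies or stands in the basket, all at rest (all of step 2 and x of sleeve_a in the frame of tray between -0.075 and 0.075 m and y of sleeve_a in the frame of tray between -0.062 and 0.062 m and z of sleeve_a in the frame of tray between 0 and 0.009 m and angle between each of sleeve_a, sleeve_c, sleeve_d's own z axis and vertical below 0.1 rad and linear speed of each of sleeve_a, sleeve_c, sleeve_d, sleeve_b, sleeve_e below 0.03 m/s and x of sleeve_c in the frame of tray between -0.075 and 0.075 m and y of sleeve_c in the frame of tray between -0.062 and 0.062 m and z of sleeve_c in the frame of tray between 0 and 0.009 m and x of sleeve_d in the frame of tray between -0.075 and 0.075 m and y of sleeve_d in the frame of tray between -0.062 and 0.062 m and z of sleeve_d in the frame of tray between 0 and 0.009 m and x of sleeve_b in the frame of basket between -0.065 and 0.065 m and y of sleeve_b in the frame of basket between -0.075 and 0.075 m and z of sleeve_b in the frame of basket between -0.002 and 0.045 m and x of sleeve_e in the frame of basket between -0.065 and 0.065 m and y of sleeve_e in the frame of basket between -0.075 and 0.075 m and z of sleeve_e in the frame of basket between -0.002 and 0.045 m); the robot touches nothing.
It fails at once if a bottle standing about is knocked over (angle between any of vial_1, vial_2, vial_3, vial_4, sanitiser's own z axis and vertical above 0.6 rad).
Of sleeve_a, sleeve_b, sleeve_c, sleeve_d, sleeve_e only 3 to 4 are there at a start; the rules pass over those that are not, and their reading is None.
At some moment in a run one of sleeve_a, sleeve_b, sleeve_c, sleeve_d, sleeve_e may be knocked a few centimetres aside while the robot is not near it.
It also fails if it takes over 210 s, if anything falls off the work surface, if the arm or the gripper's body presses on something with over 40 N, if the wrist force passes 120 N, or if a joint passes its speed limit or range.

ROBOT

A 6-joint arm with a two-finger parallel gripper is mounted at the origin on the work surface. World frame = base frame: x ahead of the robot, y to its left, z up, the work surface at z = 0. Lengths are in mm, angles in rad, forces in N, time in s.
With the tool pointing down it reaches from about 325 to 775 mm from the base axis. Payload 5.5 kg.
Tool frame: the origin (TCP) lies midway between the tips of the shut fingers; the grasp point (between the pads) lies 19 mm behind it; z points along the fingers, y is the line along which they close (so a half turn about z gives the same grasp; the last joint's range is limited). The gripper opens to 85 mm and grips with 20 to 120 N. Pads are 22 mm wide; open, the fingers measure 114 mm over their backs; the gripper's body (76 mm by 85 mm) begins 54 mm behind the grasp point. The pads swing forward as they close: fully open they stand 13 mm farther back than shut.
Start: joints at [1.086, 0.091, 1.231, -0, 1.82, -0.057], TCP at [248.928, 545.941, 231.275] pointing down, gripper open.
Joint ranges: [-2.87, 2.87], [-0.86, 2.18], [0.17, 2.46], [-1.51, 4.65], [0.06, 2.69], [-2.65, 2.65]. Speed limits (rad/s): [2.57, 2.57, 3.01, 3.14, 3.14, 3.14].

INTERFACE

Orientations are given as [roll, pitch, yaw] about the fixed x, y, z axes, in that order (R = Rz(yaw) Ry(pitch) Rx(roll)).
In Python, from station import bot, eyes, finish_job, spotter gives the robot as it stands. The module is installed in compiled form; this text tells all that it offers.
- The arm moves only by the tool move_arm, never from a script. Its argument "series" is a list that holds one entry, the list of rows, each a list of 4 numbers: the shift along the tool's x, y, z in m, then the turn about the tool's z in rad. In form: [[[x, y, z, yaw], ...]]. A call has 1 to 20 rows; each row is the pose to reach, as a shift and turn from the pose commanded when the call began, along the tool's axes at that moment; what a row does not reach only later rows make up. A row lasts 1/10 s, in which the tool goes at most 50 mm and 8.59 degrees, less where a joint would pass 70% of its speed; a pose out of reach is approached as far as the arm can. A call with a gripper value outside its range is refused whole. "fingers" is the opening, from 0 (shut) to 1 (fully open), set as the call begins (left out, the last holds). The fingers move at their own pace and stop on an object; "squeeze" is the grip in N (left out, the last holds). Time passes only in rows, so rows that repeat a pose let the fingers close. It gives the time, the measured TCP pose, the force, the opening and the grip force at its end, in the units of the state.
- bot.get_state(): the state, without advancing time (a new reading comes with each control period).
- eyes.snapshot(name): name is "side" or "top" or "wrist"; returns the picture (480x640x3 uint8, blue, green, red); there is no depth.
- eyes.camera_info(name): a dict with "fov_y" (degrees; the focal length in pixels is half the picture's height over the tangent of half this angle, whatever the lens; pixels are square), "cx", "cy" (the principal point, pixels), "R" (3x3) and "t" (3): a world point X has camera coordinates R X + t. Camera axes: x right, y down, z forward; pixel columns grow to the right and rows downward; lengths in mm; the calibration is good to about 2 mm. A picture is of the moment at which its call begins: read the wrist's pose just before it. camera_info takes no time and is no camera call; for the wrist camera it gives the pose at the moment of the call.
- finish_job(): hands the job in; it is judged then, once.
Trained networks look in the newest picture that a camera, given by its name, has taken for a name from the list of things; names that differ only in an ending like _2 or _b are one class to them, and where a whole thing is asked for, a point or a joint stands for the part that bears it (a point fixed in the world has none). Each returns a list of dicts, best first, with "score" (0 to 1); they miss things now and then, are a little off and sometimes report something else, mostly with a low value. They report only what shows in the picture. A call takes as long as a camera call. They do not tell look-alikes from the thing itself.
- spotter.recognise(camera, name): "point" ([x, y, z] in mm, in world coordinates, good to about 4 mm: the middle of the surface that is visible of it).
- spotter.regions_of(camera, name): "region" (480x640 bool, what is visible of it).
- spotter.pinpoint(camera, name): "point" ([x, y, z] in mm, in world coordinates, good to about 4 mm: a listed point, or the origin of a listed thing).
The state is a dict: "clock": time; "joint_pos": joint angles; "dq": joint speeds; "effort": joint torques, N m; "eef_pos": TCP position; "eef_rot": TCP orientation; "contact_force": force on the tool from outside, world axes, zero at the start; "ft_torque": the same for the moment, N m; "opening": finger opening in mm; "grasp_force": force on a finger pad.
Only numpy, scipy, OpenCV 4.12 (cv2) and the standard library are available. Lean on these libraries where they do the work, as an engineer would, in place of code of your own. Each camera call takes 0.05 s, during which the arm holds its last target. There are 200 camera calls.

## Working session

There is one attempt and no reset: what is moved stays moved. The work goes in short steps, Python scripts to look and compute and a tool call to move; the robot and the scene stay as the last step left them, time stands still between calls to the robot, and variables do not carry over. Pictures are saved under pics/ and viewed, at most 14 in all, crops included, and the job is handed in when it is done.

Besides the shell and the picture viewer there is one more tool, called after "Emit:" by a JSON object that holds its "method" and its "body". move_arm: Moves the arm, as the interface text tells. Its arguments: {"type":"object","properties":{"series":{"type":"array","items":{"type":"array","items":{"type":"array","items":{"type":"number"}}}},"fingers":{"type":"number"},"squeeze":{"type":"number"}},"required":["series"]}

```bash
mkdir -p pics; ls; cat > h.py <<'E'
import numpy as np, cv2
from station import bot, eyes, finish_job, spotter
np.set_printoptions(precision=1,suppress=True)
def snap(n,f=None):
    im=eyes.snapshot(n)
    if f: cv2.imwrite('pics/'+f,im)
    return im
def K(n):
    i=eyes.camera_info(n); f=240/np.tan(np.radians(i['fov_y'])/2)
    return i,f
def ray(n,u,v,z):
    i,f=K(n); R=np.array(i['R']);t=np.array(i['t'])
    d=R.T@np.array([(u-i['cx'])/f,(v-i['cy'])/f,1]); c=-R.T@t
    return c+d*(z-c[2])/d[2]
def proj(n,X):
    i,f=K(n); p=np.array(i['R'])@np.array(X,float)+np.array(i['t'])
    return np.array([f*p[0]/p[2]+i['cx'],f*p[1]/p[2]+i['cy']])
E
python3 - <<'E'
from h import *
print(bot.get_state())
for n in ['top','side','wrist']:
    print(n,eyes.camera_info(n)); snap(n,n+'0.png')
for n in ['top','side']:
    for o in ['tray','tray_bar','tray_eye','dock','dock_seat','bolt_knob','gauge','pin_1','basket','sleeve_a','vial_1','sanitiser']:
        for d in spotter.pinpoint(n,o): print(n,o,np.array(d['point']),round(d['score'],2),proj(n,d['point']))
print(bot.get_state()['clock'])
E
```

```text
pics
{'clock': 0.0, 'joint_pos': array([ 1.1,  0.1,  1.2, -0. ,  1.8, -0.1]), 'dq': array([ 0.,  0., -0., -0., -0.,  0.]), 'effort': array([  0. , -45.9, -41.8,   0. ,   0. ,   0. ]), 'eef_pos': array([248.8, 545.7, 230.1]), 'eef_rot': array([-3.1, -0. ,  2.7]), 'contact_force': array([ 0.2, -0.2,  0.4]), 'ft_torque': array([-0., -0.,  0.]), 'grasp_force': 0.0, 'opening': 85.41976098371423}
top {'fov_y': 42.201376700353016, 'cx': 316.5739197164269, 'cy': 245.08809125699636, 'R': array([[-0. , -1. , -0. ],
       [-1. ,  0. , -0.1],
       [ 0.1,  0. , -1. ]]), 't': array([  88.6,  529.5, 1268.6])}
side {'fov_y': 43.6446521077486, 'cx': 312.65158472597096, 'cy': 237.98707990120573, 'R': array([[ 0.9, -0.4,  0. ],
       [-0.3, -0.6, -0.7],
       [ 0.3,  0.7, -0.7]]), 't': array([-440.2,  212.4, 1046.4])}
wrist {'fov_y': 71.41416256640082, 'cx': 322.17070839135056, 'cy': 235.16932845260237, 'R': array([[ 0.4,  0.9, -0. ],
       [ 0.9, -0.4,  0.3],
       [ 0.3, -0.1, -1. ]]), 't': array([-599.3,  -37. ,  379.4])}
top tray [426.1 387.1   3.2] 0.95 [169.5 299.7]
top tray_bar [472.4  20
[... 2390 characters left out ...]
0.69 [411.4 271.6]
side pin_1 [590.8 -58.4  10.4] 0.67 [378.  283.7]
side pin_1 [ 304.9 -210.1   11.2] 0.64 [265.4 395.6]
side basket [642.6 185.6  -1.4] 0.63 [348.5 206.5]
side sleeve_a [476.3 160.2  -5.2] 0.92 [283.6 233.7]
side sleeve_a [ 492.5 -115.5    2.4] 0.75 [344.4 322.8]
side sleeve_a [470.3  19.2   2.4] 0.6 [305.8 276.6]
side sleeve_a [484.2  85.1   2.8] 0.6 [300.  252.9]
side sleeve_a [429.  389.5  61.4] 0.35 [228.8 155.3]
side vial_1 [733.4  83.    0.5] 0.77 [406.1 224. ]
side vial_1 [393.1  80.3   4.9] 0.76 [258.9 265.7]
side vial_1 [575.5 338.4  -2.7] 0.71 [296.1 175.4]
side vial_1 [390.8 -75.6   0.2] 0.65 [285.4 324.2]
side sanitiser [659.1 443.8  -2.1] 0.8 [311.4 144.4]
1.35
```

View pics/top0.png

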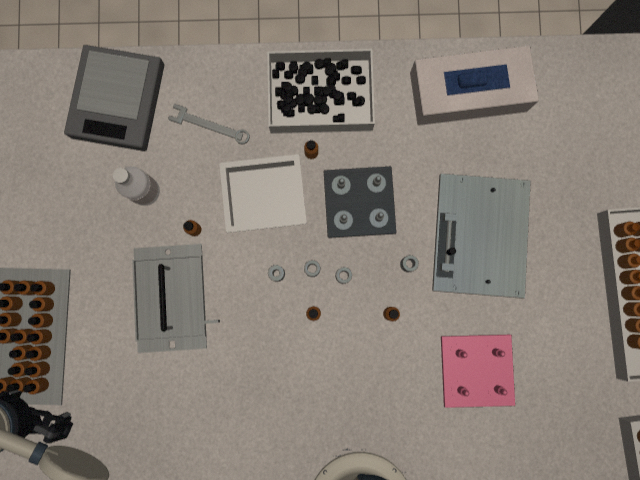

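View pics/side0.png

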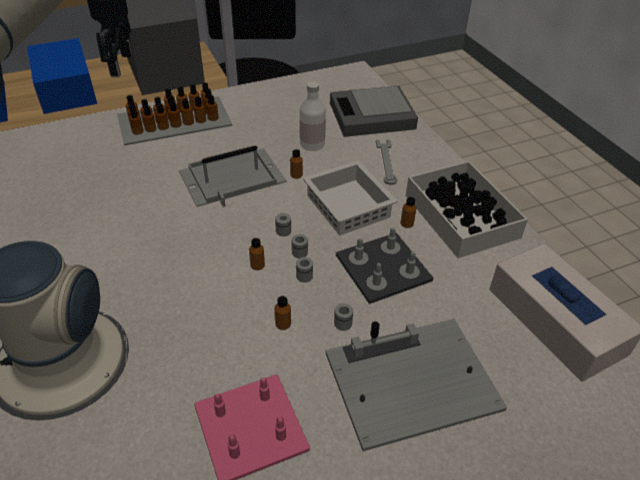

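The top view shows the dark gauge (358,202), with the pink look-alike at (478,370) left alone. It also shows the dock (485,236), the empty white basket (263,193; the box at (321,90) is full of black parts), the tray (170,298) and four sleeves at (277,273), (313,268), (343,275) and (410,263). The tray's eye at (212,320) points to world −y, so the tray needs about half a turn.

```bash
cat >> h.py <<'E'
def go(tx,ty,tz,yaw,cmd=None,st=50.,n=None):
    """rows' final shift from pose cmd (x,y,z,yaw) to target; tool down"""
    if cmd is None:
        s=bot.get_state(); cmd=[*s['eef_pos'],s['eef_rot'][2]]
    d=np.array([tx,ty,tz])-np.array(cmd[:3]); c,s_=np.cos(cmd[3]),np.sin(cmd[3])
    r=np.array([c*d[0]+s_*d[1], s_*d[0]-c*d[1], -d[2]])/1000
    turn=-(((yaw-cmd[3])+np.pi)%(2*np.pi)-np.pi)
    print('shift',np.round(r,4).tolist(),'turn',round(turn,4),'rows>=',int(np.ceil(max(np.linalg.norm(d)/50,abs(turn)/.1499))))
E
python3 - <<'E'
from h import *
s=bot.get_state(); print(np.round(s['eef_pos'],2),np.round(s['eef_rot'],4))
i,f=K('wrist');R=np.array(i['R']);c=-R.T@np.array(i['t']);a=s['eef_rot'][2]
T=np.array([[np.cos(a),np.sin(a),0],[np.sin(a),-np.cos(a),0],[0,0,-1]])
print('cam in tool',T.T@(c-s['eef_pos']),'\n',np.round(R@T,3),f)
for u,v in [(0,0),(640,0),(640,480),(0,480),(320,240)]: print(ray('wrist',u,v,0)-s['eef_pos'], 'tool',(T.T@(ray('wrist',u,v,0)-s['eef_pos'])))
# yaw from regions
eyes.snapshot('top')
for nm in ['tray','tray_bar','dock','gauge','basket']:
  for d in spotter.regions_of('top',nm)[:2]:
    m=d['region'].astype(np.uint8); r=cv2.minAreaRect(cv2.findNonZero(m)); b=cv2.boxPoints(r)
    z={'tray':8,'tray_bar':65,'dock':12,'gauge':12,'basket':50}[nm]
    P=np.array([ray('top',*p,z)[:2] for p in b]); e=[P[1]-P[0],P[2]-P[1]]
    print(nm,round(d['score'],2),P.mean(0),[ (round(np.linalg.norm(q)),round(np.degrees(np.arctan2(q[1],q[0])),1)) for q in e])
E
```

```text
[248.9 546.  231.3] [ 3.1 -0.   2.7]
cam in tool [  73.    -0.3 -143.3] 
 [[ 0.   1.  -0. ]
 [-1.  -0.  -0.3]
 [-0.3  0.   1. ]] 333.9082490797238
[-309.9 -201.1 -231.3] tool [ 198.6 -311.5  231.3]
[ -53.2  362.3 -231.3] tool [198.8 307.6 231.3]
[ 581.5  258.6 -231.3] tool [-421.8  476.6  231.3]
[ 183.1 -613.4 -231.3] tool [-421.1 -482.2  231.3]
[  39.6  -20.8 -231.3] tool [-44.7  -2.5 231.3]
tray 0.69 [431.2 376.1] [(177, np.float64(-87.5)), (221, np.float64(-176.6))]
tray 0.52 [475.9 160.5] [(31, np.float64(-46.2)), (33, np.float64(-136.3))]
tray_bar 0.84 [429.1 366.3] [(165, np.float64(-87.6)), (210, np.float64(-176.7))]
dock 0.65 [ 544.7 -271.7] [(254, np.float64(-5.6)), (197, np.float64(-94.7))]
dock 0.47 [621.3 -18.1] [(148, np.float64(-88.2)), (147, np.float64(-178.9))]
gauge 0.83 [622.8 -16.3] [(149, np.float64(-88.4)), (147, np.float64(-179.1))]
gauge 0.62 [ 264.7 -249.4] [(153, np.float64(-90.1)), (149, np.float64(178.2))]
```

View pics/wrist0.png

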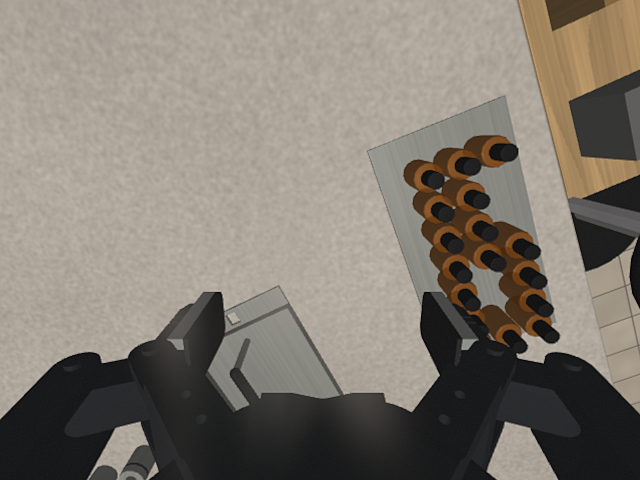

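```bash
python3 - <<'E'
from h import *
im=cv2.imread('pics/top0.png'); g=cv2.cvtColor(im,cv2.COLOR_BGR2GRAY)
for nm,(u,v,r) in dict(d1=(493,190,8),d2=(488,282,8)).items():
    s=g[v-r:v+r+1,u-r:u+r+1].astype(float); w=np.clip(80-s,0,None); yy,xx=np.mgrid[v-r:v+r+1,u-r:u+r+1]
    p=((w*xx).sum()/w.sum(),(w*yy).sum()/w.sum()); print(nm,p,ray('top',*p,20))
m=np.zeros_like(g); m[255:338,150:180]=(g[255:338,150:180]<45)
pt=cv2.findNonZero(m); r=cv2.minAreaRect(pt); print(r); 
vx=cv2.fitLine(pt,cv2.DIST_L2,0,.01,.01).ravel(); 
pp=pt[:,0,:]; c=pp[pp[:,1]==pp[:,1].min()].mean(0); d=pp[pp[:,1]==pp[:,1].max()].mean(0); print(c,d,ray('top',*c,65),ray('top',*d,65))
a=vx[2:]+vx[:2]*30;b=vx[2:]-vx[:2]*30; A=ray('top',*a,65);B=ray('top',*b,65); print('bar mid',ray('top',*vx[2:],65),np.degrees(np.arctan2(*(A-B)[[1,0]])))
cv2.imwrite('pics/c1.png',np.hstack([cv2.resize(im[235:360,120:230],None,fx=3.6,fy=3.6,interpolation=2),cv2.resize(im[170:300,430:535],(378,450),interpolation=2)]))
E
```

```text
d1 (np.float64(492.4051724137931), np.float64(189.52068965517242)) [ 640.1 -297.1   20. ]
d2 (np.float64(487.38252427184466), np.float64(281.16893203883495)) [ 448.  -276.9   20. ]
((162.2512969970703, 297.0311584472656), (66.10929870605469, 5.994798183441162), 87.61405944824219)
[161. 264.] [163.5 330. ] [497.4 389.2  65. ] [365.5 384.4  65. ]
bar mid [430. 387.  65.] -177.63605710884656
```

View pics/c1.png

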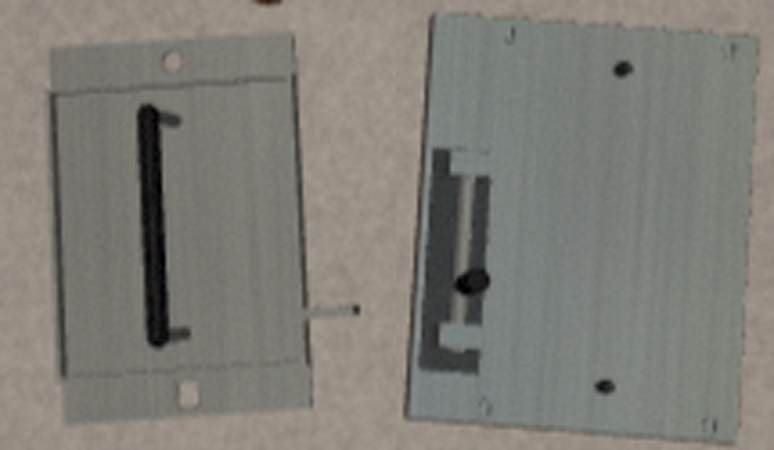

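The crop shows the round hole at the image top and the slot and eye towards the bottom, so tray +x is about world −x. The dock's bolt side is image left, and its dowels are at (492,190) and (487,281).

```bash
python3 - <<'E'
from h import *
s=bot.get_state(); print(float(s['eef_rot'][2]))
go(430,387,160,np.radians(-177),[248.928,545.941,231.275,1.086+.057+np.pi/2])
E
```

```text
2.71379976875804
shift [-0.2307, -0.0695, 0.0713] turn -0.4802 rows>= 6
```

Emit:
{"method": "move_arm", "body": {"series": [[[-0.2307, -0.0695, 0.0713, -0.4802], [-0.2307, -0.0695, 0.0713, -0.4802], [-0.2307, -0.0695, 0.0713, -0.4802], [-0.2307, -0.0695, 0.0713, -0.4802], [-0.2307, -0.0695, 0.0713, -0.4802], [-0.2307, -0.0695, 0.0713, -0.4802], [-0.2307, -0.0695, 0.0713, -0.4802], [-0.2307, -0.0695, 0.0713, -0.4802], [-0.2307, -0.0695, 0.0713, -0.4802]]], "fingers": 1, "squeeze": 60}}

```text
clock: 2.55
eef_pos: [429.2, 388.3, 160.9]
eef_rot: [3.14, 0.001, -3.087]
contact_force: [-0.8, -1.1, -0.7]
opening: 85.6
grasp_force: 0.0
```

```bash
python3 - <<'E'
from h import *
s=bot.get_state(); print(s['eef_pos'],s['eef_rot'],s['clock'])
snap('wrist','w1.png')
for o in ['tray','tray_bar','tray_eye']:
    for d in spotter.pinpoint('wrist',o): print(o,np.array(d['point']),round(d['score'],2))
for X in [(430,387,65),(333,382,4)]: print(proj('wrist',X))
E
```

```text
[429.2 388.3 160.9] [ 3.1  0.  -3.1] 2.55
tray [427.4 386.5   2.8] 0.6
tray_bar [430.5 388.7  64.5] 0.79
tray_eye [384.7 295.9  17.5] 0.86
[320.7 238.2]
[321.2 106.2]
```

View pics/w1.png

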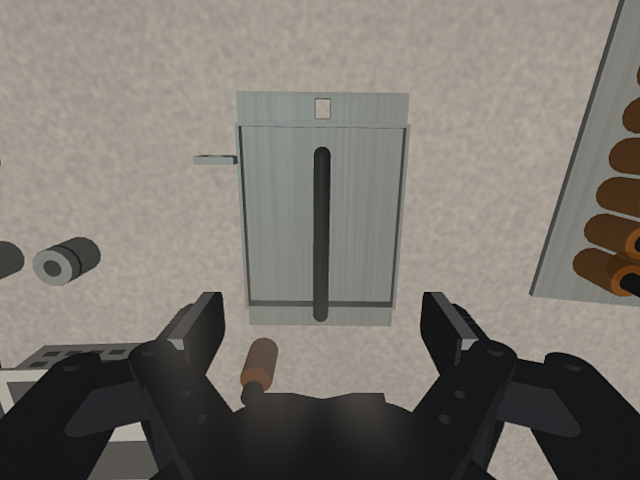

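The wrist view shows the bar from (321,148) to (321,320) and the slot at (322,108), within about 1 mm of prediction. I can descend.

Emit:
{"method": "move_arm", "body": {"series": [[[0, 0, 0.04, 0], [0, 0, 0.08, 0], [0, 0, 0.105, 0], [0, 0, 0.114, 0], [0, 0, 0.114, 0]]]}}

```text
clock: 3.25
eef_pos: [429.1, 386.8, 44.8]
eef_rot: [-3.14, -0.002, -3.089]
contact_force: [0.1, 0.2, -0.3]
opening: 85.7
grasp_force: 0.0
```

Emit:
{"method": "move_arm", "body": {"series": [[[0, 0, 0, 0], [0, 0, 0, 0], [0, 0, 0, 0], [0, 0, 0, 0], [0, 0, 0, 0], [0, 0, 0, 0], [0, 0, 0, 0], [0, 0, 0, 0], [0, 0, 0, 0], [0, 0, 0, 0]]], "fingers": 0, "squeeze": 100}}

```text
clock: 4.25
eef_pos: [430.3, 387.3, 46.8]
eef_rot: [3.141, 0.001, -3.089]
contact_force: [-0.6, 0.1, 6.3]
opening: 9.0
grasp_force: 97.8
```

Emit:
{"method": "move_arm", "body": {"series": [[[0, 0, -0.02, 0], [0, 0, -0.06, 0], [0, 0, -0.1, 0], [0, 0, -0.13, 0], [0, 0, -0.13, 0], [0, 0, -0.13, 0]]]}}

```text
clock: 4.85
eef_pos: [429.7, 386.7, 173.9]
eef_rot: [-3.14, -0.002, -3.089]
contact_force: [0.3, 0.3, -5.7]
opening: 8.9
grasp_force: 98.4
```

```bash
python3 - <<'E'
from h import *
im=cv2.imread('pics/side0.png'); g=cv2.cvtColor(im,cv2.COLOR_BGR2GRAY)
P=[]
for u,v,r in [(362,398,7),(470,370,7)]:
    s=g[v-r:v+r+1,u-r:u+r+1].astype(float); w=np.clip(70-s,0,None); yy,xx=np.mgrid[v-r:v+r+1,u-r:u+r+1]
    p=((w*xx).sum()/w.sum(),(w*yy).sum()/w.sum()); P.append(ray('side',*p,19)); print(p,P[-1])
d=P[1]-P[0]; print((P[0]+P[1])/2,np.linalg.norm(d),np.degrees(np.arctan2(d[1],d[0])))
# knob too
go(544.5,-287,150,np.radians(-5.7),[430,387,176,np.radians(-177)])
E
```

```text
(np.float64(361.93949579831934), np.float64(398.0487394957983)) [ 447.3 -278.8   19. ]
(np.float64(469.1052188552189), np.float64(369.47053872053874)) [ 639.9 -298.5   19. ]
[ 543.6 -288.6   19. ] 193.63890206598205 -5.848429377071023
shift [-0.0791, -0.6791, 0.026] turn -2.9897 rows>= 20
```

Emit:
{"method": "move_arm", "body": {"series": [[[-0.005, -0.03, 0, 0.14], [-0.01, -0.06, 0, 0.28], [-0.014, -0.1, 0, 0.42], [-0.018, -0.14, 0, 0.56], [-0.022, -0.18, 0, 0.7], [-0.026, -0.22, 0, 0.84], [-0.03, -0.26, 0, 0.98], [-0.034, -0.3, 0, 1.12], [-0.038, -0.34, 0, 1.26], [-0.042, -0.38, 0, 1.4], [-0.047, -0.42, 0, 1.54], [-0.052, -0.46, 0, 1.68], [-0.057, -0.5, 0, 1.82], [-0.062, -0.54, 0, 1.96], [-0.067, -0.58, 0, 2.1], [-0.072, -0.62, 0, 2.24], [-0.076, -0.65, 0, 2.38], [-0.078, -0.67, 0, 2.52], [-0.0791, -0.6798, 0, 2.66], [-0.0791, -0.6798, 0, 2.8]]]}}

```text
clock: 6.85
eef_pos: [543.0, -288.8, 170.3]
eef_rot: [-3.136, 0.005, 0.386]
contact_force: [-0.6, 0.4, -4.5]
opening: 8.7
grasp_force: 98.3
```

```bash
python3 - <<'E'
from h import *
s=bot.get_state(); print(s['eef_pos'],s['eef_rot'],s['joint_pos'])
go(544.1,-287.8,120,np.radians(-5.8))
go(544.1,-287.8,120,np.radians(-5.8),[430+79.1-79.1,387,176,0])
c=-177; 
E
```

```text
[ 543.  -288.8  170.3] [-3.1  0.   0.4] [-0.5  0.1  1.3 -0.   1.7  0.6]
shift [0.0014, -0.0005, 0.0503] turn 0.4873 rows>= 4
shift [0.1141, 0.6748, 0.056] turn 0.1012 rows>= 14
```

Emit:
{"method": "move_arm", "body": {"series": [[[0, 0, 0.01, 0.13], [0, 0, 0.02, 0.26], [0, 0, 0.035, 0.39], [0, 0, 0.05, 0.4952], [0, 0, 0.056, 0.4952], [0, 0, 0.056, 0.4952], [0, 0, 0.056, 0.4952], [0, 0, 0.056, 0.4952]]]}}

```text
clock: 7.65
eef_pos: [544.9, -287.9, 120.6]
eef_rot: [3.141, -0.001, -0.1]
contact_force: [0.6, -0.4, -5.3]
opening: 8.7
grasp_force: 98.2
```

```bash
python3 - <<'E'
from h import *
for k in range(2):
    s=bot.get_state(); print(s['eef_pos'],np.round(s['eef_rot'],3)); 
    im=snap('wrist','w2.png')
for d in spotter.pinpoint('wrist','tray_bar')+spotter.pinpoint('wrist','tray_eye')+spotter.pinpoint('wrist','dock_seat'): print(d)
for X in [(640,-297.8,26),(640,-297.8,12),(447.6,-277.8,26)]: print(proj('wrist',X))
im2=snap('side')
cv2.imwrite('pics/c2.png',np.hstack([cv2.resize(im[0:330,160:480],(400,412)),cv2.resize(im2[250:450,300:500],(400,412))]))
E
```

```text
[ 544.9 -287.9  120.6] [ 3.1 -0.  -0.1]
[ 545.  -287.9  120.9] [ 3.1 -0.  -0.1]
{'point': [541.8, -288.1, 138.6], 'score': 0.95}
{'point': [613.3, -199.8, 91.9], 'score': 0.61}
[322.6  99.1]
[322.5 101.3]
[321.8 350.4]
```

View pics/c2.png

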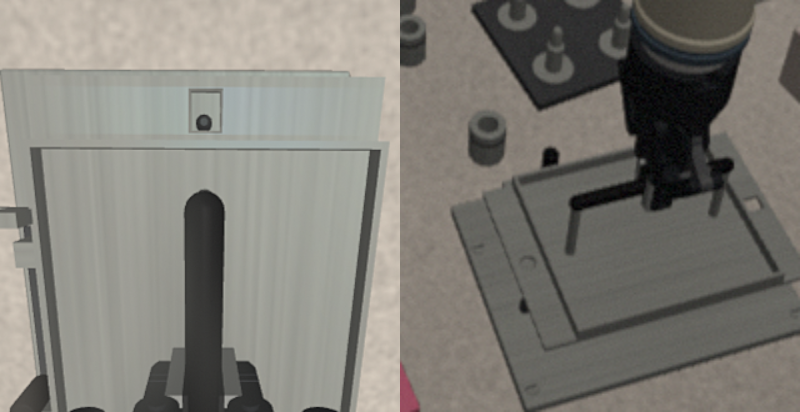

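```bash
python3 - <<'E'
from h import *
print(proj('wrist',(641.4,-297.7,78.6)), 'actual slot centre (324,90)', ray('wrist',324,89.7,78.6))
im=cv2.imread('pics/w2.png'); g=cv2.cvtColor(im,cv2.COLOR_BGR2GRAY)
s=g[85:108,312:338].astype(float); w=np.clip(60-s,0,None); yy,xx=np.mgrid[85:108,312:338]
p=((w*xx).sum()/w.sum(),(w*yy).sum()/w.sum()); print(p,ray('wrist',*p,22))
E
```

```text
[322.3  84.8] actual slot centre (324,90) [ 639.  -298.3   78.6]
(np.float64(321.55299539170505), np.float64(99.12327188940093)) [ 640.3 -297.1   22. ]
```

Emit:
{"method": "move_arm", "body": {"series": [[[0.0012, -0.0005, 0.015, 0], [0.0012, -0.0005, 0.03, 0], [0.0012, -0.0005, 0.04, 0], [0.0012, -0.0005, 0.045, 0], [0.0012, -0.0005, 0.05, 0], [0.0012, -0.0005, 0.054, 0], [0.0012, -0.0005, 0.057, 0], [0.0012, -0.0005, 0.0595, 0], [0.0012, -0.0005, 0.0595, 0]]]}}

```text
clock: 8.85
eef_pos: [545.8, -287.3, 60.3]
eef_rot: [-3.142, 0.0, -0.101]
contact_force: [-0.9, -0.4, -5.0]
opening: 8.7
grasp_force: 98.3
```

Emit:
{"method": "move_arm", "body": {"series": [[[0, 0, 0.0012, 0], [0, 0, 0.0024, 0], [0, 0, 0.0024, 0], [0, 0, 0.0024, 0]]]}}

```text
clock: 9.25
eef_pos: [546.1, -287.6, 58.8]
eef_rot: [3.141, -0.001, -0.101]
contact_force: [-1.3, 0.1, -1.5]
opening: 9.0
grasp_force: 98.9
```

```bash
python3 - <<'E'
from h import *
s=bot.get_state(); print(s['eef_pos'],s['contact_force'],s['ft_torque'])
im=snap('wrist','w3.png');
for o in ['tray','tray_eye','tray_bar']: 
  for c in ['wrist']: print(o,spotter.pinpoint(c,o)[:1])
im2=snap('side'); print(spotter.pinpoint('side','tray')[:1],spotter.pinpoint('side','bolt_knob')[:1])
cv2.imwrite('pics/c3.png',np.hstack([cv2.resize(im[0:330,160:480],(400,412)),cv2.resize(im2[290:450,320:520],(500,412))])[:,:800])
E
```

```text
[ 546.1 -287.6   58.8] [-1.3  0.1 -1.5] [ 0.   0.2 -0. ]
tray [{'point': [544.0, -286.6, 13.2], 'score': 0.56}]
tray_eye []
tray_bar [{'point': [545.7, -288.3, 74.2], 'score': 0.86}]
[{'point': [549.6, -288.9, 11.4], 'score': 0.78}] [{'point': [511.0, -195.3, 62.2], 'score': 0.88}]
```

View pics/c3.png

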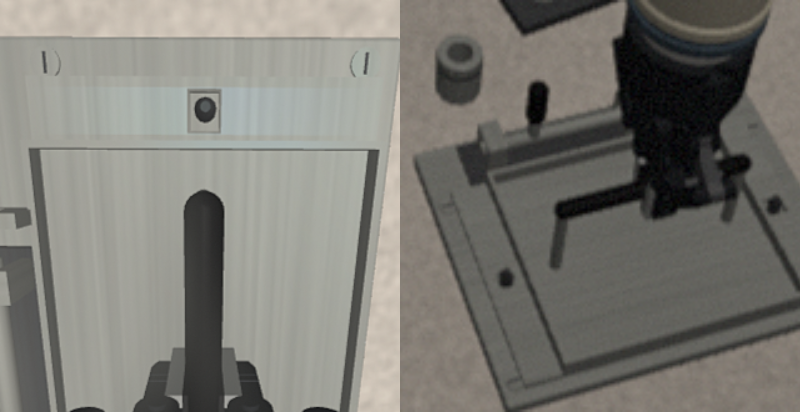

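The tray's dowels show through both holes at crop points (205,109) and (506,278), and it is seated. I'll press lightly, release, and go to the knob.

Emit:
{"method": "move_arm", "body": {"series": [[[0, 0, 0.001, 0], [0, 0, 0.0018, 0], [0, 0, 0.0018, 0]]]}}

```text
clock: 9.9
eef_pos: [546.2, -287.6, 58.8]
eef_rot: [3.141, -0.002, -0.101]
contact_force: [-5.9, 2.5, 9.8]
opening: 8.9
grasp_force: 99.9
```

Emit:
{"method": "move_arm", "body": {"series": [[[0, 0, 0, 0], [0, 0, 0, 0], [0, 0, 0, 0], [0, 0, 0, 0], [0, 0, 0, 0], [0, 0, -0.05, 0], [0, 0, -0.1, 0], [0, 0, -0.1, 0]]], "fingers": 0.6}}

```text
clock: 10.7
eef_pos: [548.7, -289.0, 166.1]
eef_rot: [3.135, -0.013, -0.101]
contact_force: [0.8, -0.7, 1.3]
opening: 51.4
grasp_force: 0.0
```

```bash
python3 - <<'E'
from h import *
for c in ['top','side','wrist']:
    im=snap(c,'x_%s.png'%c)
    for o in ['tray','bolt_knob','tray_eye','tray_bar']: print(c,o,[(np.round(d['point'],1).tolist(),round(d['score'],2)) for d in spotter.pinpoint(c,o)[:2]])
s=bot.get_state(); print(s['eef_pos'],s['eef_rot'],s['clock']); go(510,-194,130,-.1012)
im2=cv2.imread('pics/x_side.png')
E
```

```text
top tray [([542.6, -288.2, 15.3], 0.88)]
top bolt_knob [([539.4, -285.7, 14.5], 0.56), ([509.6, -197.1, 66.6], 0.5)]
top tray_eye [([611.4, -204.7, 29.6], 0.59)]
top tray_bar [([548.2, -287.7, 75.7], 0.86)]
side tray [([551.0, -289.0, 13.7], 0.79), ([470.4, 17.8, 1.4], 0.52)]
side bolt_knob [([509.9, -194.8, 63.7], 0.56)]
side tray_eye [([609.5, -206.4, 34.1], 0.73), ([484.4, 87.5, 3.9], 0.65)]
side tray_bar [([543.3, -285.9, 73.4], 0.96)]
wrist tray [([544.1, -286.1, 14.4], 0.95)]
wrist bolt_knob [([509.7, -194.7, 68.0], 0.57)]
wrist tray_eye [([616.1, -199.8, 32.5], 0.77), ([542.5, -287.3, 15.9], 0.59)]
wrist tray_bar [([545.6, -285.8, 78.0], 0.94)]
[ 545.8 -287.3  156.2] [-3.1  0.  -0.1] 11.45
shift [-0.0451, -0.0893, 0.0262] turn 0.0 rows>= 3
```

Emit:
{"method": "move_arm", "body": {"series": [[[-0.02, -0.04, 0.01, 0], [-0.0448, -0.0885, 0.026, 0], [-0.0448, -0.0885, 0.06, 0], [-0.0448, -0.0885, 0.09, 0], [-0.0448, -0.0885, 0.109, 0], [-0.0448, -0.0885, 0.109, 0], [-0.0448, -0.0885, 0.109, 0]]]}}

```text
clock: 12.15
eef_pos: [510.3, -194.9, 47.8]
eef_rot: [3.142, -0.0, -0.101]
contact_force: [0.3, 0.3, 0.4]
opening: 51.4
grasp_force: 0.0
```

Emit:
{"method": "move_arm", "body": {"series": [[[0, 0, 0, 0], [0, 0, 0, 0], [0, 0, 0, 0], [0, 0, 0, 0], [0, 0, 0, 0], [0, 0, 0, 0], [0, 0, 0, 0]]], "fingers": 0, "squeeze": 50}}

```text
clock: 12.85
eef_pos: [511.2, -194.1, 49.0]
eef_rot: [-3.14, -0.002, -0.101]
contact_force: [-0.2, 4.1, 5.5]
opening: 12.5
grasp_force: 48.9
```

Emit:
{"method": "move_arm", "body": {"series": [[[0.004, 0, 0, 0], [0.008, 0, 0, 0], [0.012, 0, 0, 0], [0.016, 0, 0, 0], [0.02, 0, 0, 0], [0.024, 0, 0, 0], [0.027, 0, 0, 0], [0.03, 0, 0, 0], [0.03, 0, 0, 0]]]}}

```text
clock: 13.75
eef_pos: [541.3, -197.2, 49.0]
eef_rot: [-3.141, -0.003, -0.101]
contact_force: [0.3, 4.0, 4.2]
opening: 12.8
grasp_force: 48.9
```

Emit:
{"method": "move_arm", "body": {"series": [[[0.002, 0, 0, 0], [0.004, 0, 0, 0], [0.006, 0, 0, 0], [0.008, 0, 0, 0], [0.008, 0, 0, 0]]]}}

```text
clock: 14.25
eef_pos: [549.0, -198.0, 49.0]
eef_rot: [-3.141, -0.002, -0.101]
contact_force: [-0.4, 4.5, 5.3]
opening: 12.7
grasp_force: 48.9
```

Emit:
{"method": "move_arm", "body": {"series": [[[0.001, 0, 0, 0], [0.002, 0, 0, 0], [0.003, 0, 0, 0], [0.003, 0, 0, 0]]]}}

```text
clock: 14.65
eef_pos: [550.9, -198.2, 49.0]
eef_rot: [-3.141, 0.0, -0.101]
contact_force: [-5.0, 5.5, 7.2]
opening: 12.7
grasp_force: 49.2
```

```bash
python3 - <<'E'
from h import *
s=bot.get_state(); print(s['eef_pos'],s['contact_force'])
im=snap('side'); im2=snap('top')
cv2.imwrite('pics/c4.png',np.hstack([cv2.resize(im[300:420,320:520],(400,240),interpolation=2),cv2.resize(im2[180:300,430:530],(288,346),interpolation=2)[:240]]))
for c in ['side','top']:
    print([(np.round(d['point'],1).tolist(),round(d['score'],2)) for d in spotter.pinpoint(c,'bolt_knob')[:2]])
E
```

```text
[ 550.9 -198.2   49. ] [-5.   5.5  7.2]
[([551.6, -198.0, 65.3], 0.6), ([590.4, -57.0, 11.9], 0.18)]
[([490.9, -115.9, 0.3], 0.69), ([484.4, 85.1, -2.0], 0.43)]
```

View pics/c4.png

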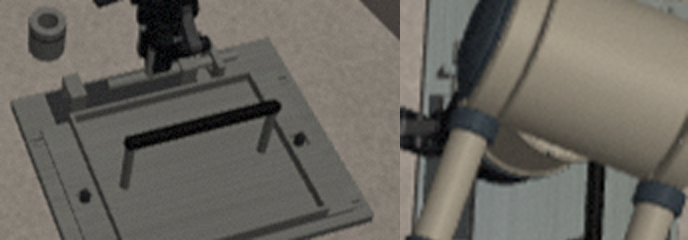

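Emit:
{"method": "move_arm", "body": {"series": [[[0.001, 0, 0, 0], [0.002, 0, 0, 0], [0.002, 0, 0, 0]]]}}

```text
clock: 15.15
eef_pos: [551.0, -198.2, 49.0]
eef_rot: [-3.14, 0.005, -0.101]
contact_force: [-14.7, 6.7, 12.2]
opening: 12.3
grasp_force: 49.6
```

Emit:
{"method": "move_arm", "body": {"series": [[[0, 0, 0, 0], [0, 0, 0, 0], [0, 0, 0, 0], [0, 0, 0, 0], [0, 0, 0, 0], [0, 0, -0.04, 0], [0, 0, -0.09, 0], [0, 0, -0.14, 0], [0, 0, -0.19, 0], [0, 0, -0.19, 0]]], "fingers": 0.7}}

```text
clock: 16.15
eef_pos: [555.1, -200.1, 247.3]
eef_rot: [3.137, -0.014, -0.101]
contact_force: [0.5, -0.7, 0.8]
opening: 59.7
grasp_force: 0.0
```

```bash
python3 - <<'E'
from h import *
s=bot.get_state(); print(s['eef_pos'],s['eef_rot']); go(540,-125,265,np.pi/2)
E
```

```text
[ 555.1 -200.1  247.3] [ 3.1 -0.  -0.1]
shift [-0.0227, -0.0732, -0.0177] turn -1.672 rows>= 12
```

Emit:
{"method": "move_arm", "body": {"series": [[[-0.01, -0.03, -0.01, -0.14], [-0.022, -0.06, -0.0177, -0.28], [-0.0227, -0.073, -0.0177, -0.42], [-0.0227, -0.073, -0.0177, -0.56], [-0.0227, -0.073, -0.0177, -0.7], [-0.0227, -0.073, -0.0177, -0.84], [-0.0227, -0.073, -0.0177, -0.98], [-0.0227, -0.073, -0.0177, -1.12], [-0.0227, -0.073, -0.0177, -1.26], [-0.0227, -0.073, -0.0177, -1.4], [-0.0227, -0.073, -0.0177, -1.54], [-0.0227, -0.073, -0.0177, -1.672], [-0.0227, -0.073, -0.0177, -1.672], [-0.0227, -0.073, -0.0177, -1.672], [-0.0227, -0.073, -0.0177, -1.672]]]}}

```text
clock: 17.65
eef_pos: [537.8, -124.2, 254.9]
eef_rot: [-3.142, 0.0, 1.568]
contact_force: [-0.4, -0.1, 0.4]
opening: 59.7
grasp_force: 0.0
```

```bash
python3 - <<'E'
from h import *
s=bot.get_state(); print(s['eef_pos'],np.round(s['eef_rot'],3),s['clock'])
for c in ['wrist','side','top']:
    snap(c,'y_%s.png'%c)
    for o in ['sleeve_a','pin_1','gauge','basket','vial_1']+['bolt_knob','tray']*(c!='wrist'):
        print(c,o,[(np.round(d['point'],1).tolist(),round(d['score'],2)) for d in spotter.pinpoint(c,o)])
E
```

```text
[ 537.8 -124.2  254.9] [-3.1  0.   1.6] 17.65
wrist sleeve_a [([470.5, 23.9, 2.8], 0.68), ([490.3, -114.3, 2.3], 0.63)]
wrist pin_1 [([589.6, -57.2, 10.6], 0.93), ([592.0, 19.1, 12.3], 0.91), ([660.6, -52.9, 11.3], 0.91), ([662.3, 25.9, 11.4], 0.84), ([305.4, -289.4, 13.7], 0.8), ([490.5, -114.6, 4.2], 0.73), ([303.5, -213.7, 11.9], 0.68), ([230.8, -289.7, 14.4], 0.62)]
wrist gauge [([265.6, -253.1, -0.7], 0.81), ([658.2, 23.1, 10.6], 0.71), ([626.3, -17.5, 1.2], 0.59)]
wrist basket []
wrist vial_1 [([390.0, -72.3, -4.5], 0.81)]
side sleeve_a [([469.9, 18.2, 0.2], 0.81), ([492.7, -113.6, 1.2], 0.69), ([473.4, 160.9, -4.3], 0.66), ([485.6, 84.3, -0.0], 0.55)]
side pin_1 [([665.1, 21.7, 8.9], 0.96), ([226.5, -212.4, 10.7], 0.93), ([588.2, 18.2, 15.1], 0.87), ([302.8, -286.1, 16.9], 0.74), ([591.0, -56.2, 8.7], 0.64), ([736.5, 81.3, 1.2], 0.63), ([305.3, -207.3, 13.3], 0.6), ([225.7, -288.7, 13.0], 0.59), ([664.9, -53.4, 13.2], 0.58)]
side gauge [([264.5, -247.0, 0.9], 0.88), ([625.7, -16.3, -0.1], 0.71), ([493.5, -113.2, 1.2], 0.43)]
side basket [([642.1, 184.3, 0.4], 0.96), ([549.1, -
[... 272 characters left out ...]
32.2], 0.2)]
side tray [([549.7, -293.4, 10.3], 0.83)]
top sleeve_a [([477.3, 160.3, 1.5], 0.77), ([470.6, 24.9, -0.6], 0.73), ([490.3, -119.2, -0.9], 0.46)]
top pin_1 [([589.5, 22.2, 7.0], 0.91), ([659.4, 23.2, 11.6], 0.9), ([589.3, -51.7, 10.1], 0.89), ([228.8, -210.1, 8.1], 0.87), ([228.2, -286.1, 14.0], 0.74), ([303.4, -288.9, 11.7], 0.62), ([662.5, -48.1, 10.2], 0.56), ([570.6, 335.3, 1.5], 0.3)]
top gauge [([629.0, -17.6, 1.3], 0.93), ([269.0, -247.3, 0.0], 0.65)]
top basket [([641.2, 186.3, 2.5], 0.73)]
top vial_1 [([571.5, 334.4, 0.1], 0.72), ([387.3, -69.1, -0.6], 0.65), ([734.2, 82.0, 2.1], 0.63), ([393.9, 85.1, 2.0], 0.43)]
top bolt_knob []
top tray [([539.7, -286.6, 14.9], 0.69)]
```

View pics/y_wrist.png

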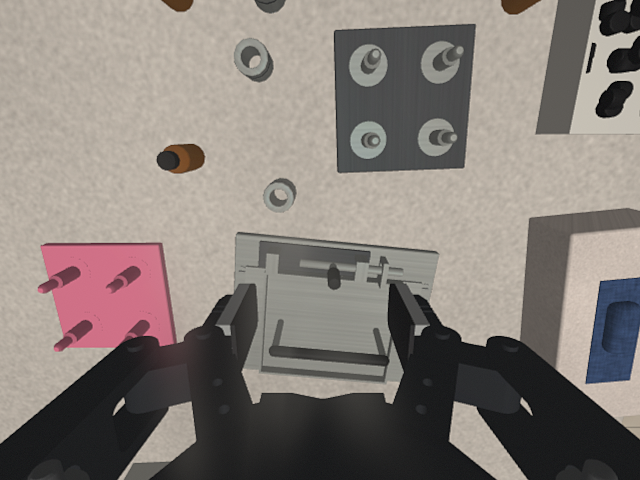

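The wrist view shows the bolt through the eye, the sleeve at (279,194), another at (253,58), and the dark gauge with its pins. Next I measure the gauge precisely.

```bash
python3 - <<'E'
from h import *
for c,z,box in [('wrist',12,(10,185,320,490)),('top',12,(155,250,310,410)),('side',12,(225,310,325,445))]:
    im=cv2.imread('pics/y_%s.png'%c); g=cv2.cvtColor(im,cv2.COLOR_BGR2GRAY); a,b,e,f=box
    m=np.zeros_like(g); m[a:b,e:f]=(g[a:b,e:f]<88)
    m=cv2.morphologyEx(m,cv2.MORPH_OPEN,np.ones((3,3)))
    cs,_=cv2.findContours(m,0,2); C=max(cs,key=cv2.contourArea); h=cv2.convexHull(C)[:,0,:]
    P=np.array([ray(c,u,v,z)[:2] for u,v in h],np.float32); r=cv2.minAreaRect(P); print(c,r)
    # bright tip of the pins: peak over grid by fine fit of discs (bright ring on plate)
    br=((g>125)&(cv2.drawContours(np.zeros_like(g),[cv2.convexHull(C)],-1,1,-1)>0)).astype(np.uint8)
    n,_,st,ce=cv2.connectedComponentsWithStats(br)
    for i in range(1,n):
        if st[i,4]>60: print('  disc',st[i,4],ce[i],ray(c,*ce[i],12)[:2])
    for X in [(589,-55.8),(587.8,19.4),(663.6,-52.5),(661.7,22.7)]: print('  tip',proj(c,(*X,64)),'foot',proj(c,(*X,12)))
c=cv2.imread('pics/y_wrist.png')[15:180,320:490]; t=cv2.imread('pics/y_top.png')[160:245,318:402]
cv2.imwrite('pics/c5.png',np.hstack([cv2.resize(c,(400,388),interpolation=2),cv2.resize(t,(384,388),interpolation=2)]))
E
```

```text
wrist ((623.769287109375, -16.805496215820312), (144.1417236328125, 143.56585693359375), 2.2171216011047363)
  disc 835 [437.2  63.7] [658.2  20.9]
  disc 900 [366.9  66.6] [584.6  18.1]
  disc 713 [433.1 137. ] [660.8 -52.8]
  disc 813 [367.2 139.6] [587.8 -55.6]
  tip [375.5 140.4] foot [368.3 139.8]
  tip [378.   53.5] foot [369.9  65.3]
  tip [453.3 136.9] foot [435.6 136.8]
  tip [460.5  49.4] foot [440.7  61.8]
top ((623.0886840820312, -17.13597869873047), (144.52264404296875, 144.42784118652344), 2.0609328746795654)
  disc 136 [375.6 183.6] [660.5 -52.9]
  disc 148 [340.5 185.5] [658.2  21.7]
  disc 156 [378.  218.1] [586.7 -55.5]
  disc 153 [342.7 220.2] [584.1  19. ]
  tip [380.6 213.4] foot [378.1 217. ]
  tip [343.5 214.9] foot [342.5 218.4]
  tip [377.7 177.2] foot [375.4 182.2]
  tip [340.8 179. ] foot [340.  183.9]
side ((621.406982421875, -14.022132873535156), (148.88742065429688, 163.12515258789062), 2.1108505725860596)
  disc 99 [375.4 235.8] [647.4  63.9]
  tip [378.9 263.9] foot [376.7 282.5]
  tip [360.9 238.7] foot [359.2 257.3]
  tip [412.6 252.3] foot [409.3 270.8]
  tip [393.2 228.2] foot [390.6 246.7]
```

View pics/c5.png

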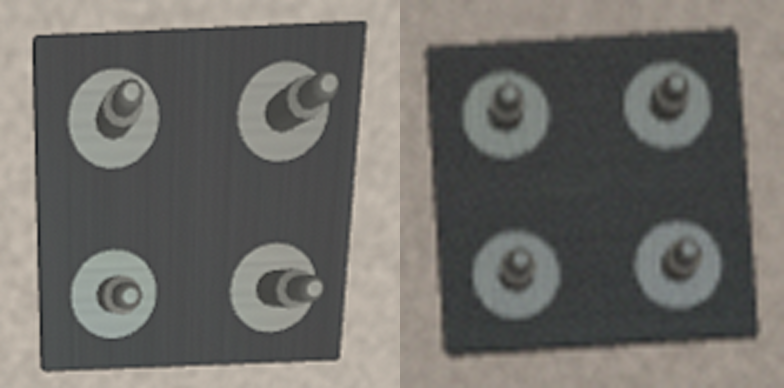

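```bash
cat >> h.py <<'E'
def ring(c,f,box,z=40,lo=None):
    """top rim centre of a sleeve: dark bore ellipse inside box"""
    im=cv2.imread('pics/'+f) if isinstance(f,str) else f
    g=cv2.cvtColor(im,cv2.COLOR_BGR2GRAY); a,b,e,h=box
    s=cv2.resize(g[a:b,e:h],None,fx=4,fy=4,interpolation=2)
    lo=lo or cv2.threshold(s,0,255,cv2.THRESH_OTSU)[0]
    return s,lo
E
python3 - <<'E'
from h import *
im=cv2.imread('pics/y_wrist.png'); g=cv2.cvtColor(im,cv2.COLOR_BGR2GRAY)
for X in [(491.5,-116),(470.5,22)]:
    print(X,proj('wrist',(*X,40)),proj('wrist',(*X,0)))
a=cv2.resize(im[165:225,245:315],None,fx=5.5,fy=5.5,interpolation=2); b=cv2.resize(im[28:88,220:290],None,fx=5.5,fy=5.5,interpolation=2)
cv2.imwrite('pics/c6.png',np.hstack([a,b])); print(a.shape)
for u,v in [(280.5,195),(252,57)]: print(ray('wrist',u,v,40))
E
```

```text
(491.5, -116) [279.5 197.9] [283.6 192. ]
(470.5, 22) [252.6  56.3] [259.9  64.8]
(330, 385, 3)
[ 492.7 -112.8   40. ]
[469.9  21.4  40. ]
```

View pics/c6.png

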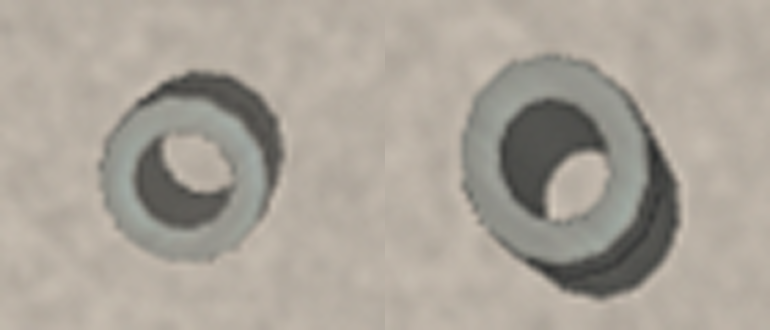

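```bash
python3 - <<'E'
from h import *
s=bot.get_state(); print(s['eef_pos'],s['eef_rot']); go(491,-115.8,80,np.pi/2)
E
```

```text
[ 537.8 -124.2  255. ] [3.1 0.  1.6]
shift [0.0084, -0.0468, 0.175] turn -0.0 rows>= 4
```

Emit:
{"method": "move_arm", "body": {"series": [[[0.0042, -0.023, 0.04, 0], [0.0084, -0.0468, 0.08, 0], [0.0084, -0.0468, 0.12, 0], [0.0084, -0.0468, 0.16, 0], [0.0084, -0.0468, 0.175, 0], [0.0084, -0.0468, 0.175, 0], [0.0084, -0.0468, 0.175, 0], [0.0084, -0.0468, 0.175, 0]]], "fingers": 0.6}}

```text
clock: 19.55
eef_pos: [492.6, -116.3, 82.9]
eef_rot: [3.137, 0.001, 1.571]
contact_force: [0.6, 0.2, -0.5]
opening: 51.3
grasp_force: 0.0
```

```bash
python3 - <<'E'
from h import *
s=bot.get_state(); print(s['eef_pos'],np.round(s['eef_rot'],3),s['clock']); go(491,-115.8,6,np.pi/2)
E
```

```text
[ 492.6 -116.3   82.9] [3.1 0.  1.6] 19.55
shift [0.0005, -0.0016, 0.0769] turn -0.0 rows>= 2
```

Emit:
{"method": "move_arm", "body": {"series": [[[0, -0.001, 0.03, 0], [0, -0.001, 0.06, 0], [0, -0.001, 0.076, 0], [0, -0.001, 0.076, 0], [0, -0.001, 0.076, 0]]]}}

```text
clock: 20.05
eef_pos: [491.1, -116.2, 5.9]
eef_rot: [3.139, 0.001, 1.571]
contact_force: [-0.1, 0.0, 0.5]
opening: 51.5
grasp_force: 0.0
```

Emit:
{"method": "move_arm", "body": {"series": [[[0, 0, 0, 0], [0, 0, 0, 0], [0, 0, 0, 0], [0, 0, 0, 0], [0, 0, 0, 0], [0, 0, 0, 0], [0, 0, 0, 0]]], "fingers": 0, "squeeze": 40}}

```text
clock: 20.75
eef_pos: [491.6, -116.3, 6.6]
eef_rot: [3.137, 0.001, 1.571]
contact_force: [-0.1, -0.4, 7.0]
opening: 32.7
grasp_force: 40.2
```

Emit:
{"method": "move_arm", "body": {"series": [[[0, 0, -0.03, 0], [0, 0, -0.07, 0], [0, 0, -0.1, 0], [0, 0, -0.1, 0], [0, 0, -0.1, 0], [0, 0, -0.1, 0]]]}}

```text
clock: 21.35
eef_pos: [489.3, -115.6, 102.7]
eef_rot: [-3.14, -0.001, 1.571]
contact_force: [-0.4, 0.2, -1.0]
opening: 32.8
grasp_force: 40.0
```

```bash
python3 - <<'E'
from h import *
s=bot.get_state(); print(s['eef_pos'],np.round(s['eef_rot'],3),s['clock']); go(587.4,-55.8,106,np.pi/2)
im=snap('wrist','w4.png')
print(proj('wrist',s['eef_pos']+[0,0,34]))
E
```

```text
[ 489.3 -115.6  102.7] [-3.1 -0.   1.6] 21.35
shift [0.0598, 0.0981, -0.0033] turn 0.0 rows>= 3
[323.7 337.9]
```

View pics/w4.png

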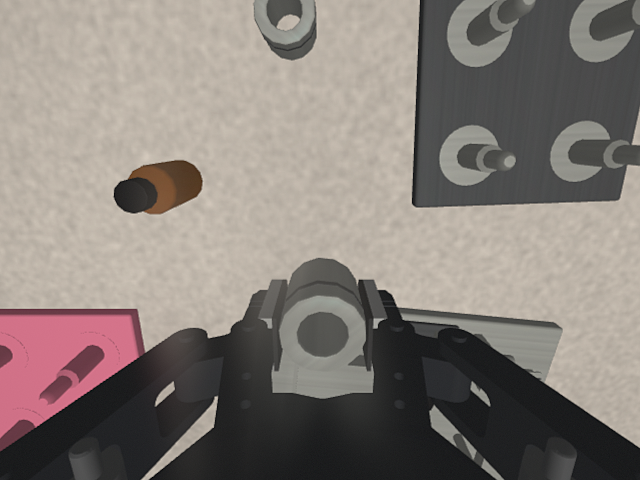

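The held sleeve is centred at (323,334) and upright. Next, pin 1 at (587.4,−55.8).

Emit:
{"method": "move_arm", "body": {"series": [[[0.02, 0.035, 0, 0], [0.04, 0.07, 0, 0], [0.06, 0.097, 0, 0], [0.06, 0.097, 0, 0], [0.06, 0.097, 0, 0], [0.06, 0.097, 0, 0]]]}}

```text
clock: 22.0
eef_pos: [586.0, -56.2, 103.0]
eef_rot: [-3.14, 0.0, 1.57]
contact_force: [-0.1, -0.1, -0.3]
opening: 32.7
grasp_force: 40.2
```

```bash
python3 - <<'E'
from h import *
A=[]
for k in range(4):
    s=bot.get_state(); A.append(s['eef_pos']); im=snap('wrist' if k<3 else 'top','w5_%d.png'%k)
print(np.array(A),s['eef_rot']); go(587.4,-55.8,18,np.pi/2,[*np.mean(A,0),np.pi/2])
E
```

```text
[[586.  -56.2 103. ]
 [586.1 -56.4 103.4]
 [586.2 -56.5 103.8]
 [586.3 -56.5 104. ]] [-3.1  0.   1.6]
shift [0.0006, 0.0012, 0.0856] turn -0.0 rows>= 2
```

Emit:
{"method": "move_arm", "body": {"series": [[[0.0005, 0.0006, 0.015, 0], [0.0005, 0.0006, 0.025, 0], [0.0005, 0.0006, 0.033, 0], [0.0005, 0.0006, 0.04, 0], [0.0005, 0.0006, 0.046, 0], [0.0005, 0.0006, 0.05, 0], [0.0005, 0.0006, 0.052, 0], [0.0005, 0.0006, 0.052, 0]]]}}

```text
clock: 23.0
eef_pos: [587.6, -55.3, 51.8]
eef_rot: [-3.141, 0.0, 1.571]
contact_force: [-0.3, 0.5, -0.3]
opening: 32.8
grasp_force: 40.3
```

Emit:
{"method": "move_arm", "body": {"series": [[[0, 0, 0.004, 0], [0, 0, 0.008, 0], [0, 0, 0.011, 0], [0, 0, 0.011, 0]]]}}

```text
clock: 23.4
eef_pos: [587.8, -55.7, 40.7]
eef_rot: [3.141, 0.001, 1.571]
contact_force: [2.6, -2.2, -3.1]
opening: 32.6
grasp_force: 40.2
```

Emit:
{"method": "move_arm", "body": {"series": [[[0, 0, 0.005, 0], [0, 0, 0.01, 0], [0, 0, 0.015, 0], [0, 0, 0.019, 0], [0, 0, 0.021, 0], [0, 0, 0.021, 0]]]}}

```text
clock: 24.0
eef_pos: [587.9, -55.7, 19.7]
eef_rot: [3.141, 0.001, 1.571]
contact_force: [3.7, -5.0, -0.7]
opening: 32.8
grasp_force: 40.3
```

Emit:
{"method": "move_arm", "body": {"series": [[[0, 0, 0, 0], [0, 0, 0, 0], [0, 0, 0, 0], [0, 0, 0, 0], [0, 0, -0.03, 0], [0, 0, -0.08, 0], [0, 0, -0.12, 0], [0, 0, -0.16, 0], [0, 0, -0.2, 0], [0, 0, -0.2, 0], [0, 0, -0.2, 0], [0, 0, -0.2, 0]]], "fingers": 0.6}}

```text
clock: 25.2
eef_pos: [587.1, -55.1, 218.2]
eef_rot: [-3.139, -0.001, 1.571]
contact_force: [-0.6, 0.1, -1.7]
opening: 51.3
grasp_force: 0.0
```

```bash
python3 - <<'E'
from h import *
s=bot.get_state(); print(s['eef_pos']); snap('side','z_side.png'); 
print([(np.round(d['point'],1).tolist(),round(d['score'],2)) for d in spotter.pinpoint('side','sleeve_a')])
snap('wrist','z_wrist.png')
print([(np.round(d['point'],1).tolist(),round(d['score'],2)) for d in spotter.pinpoint('wrist','sleeve_a')])
s=bot.get_state(); print(s['eef_pos']);go(470,21.4,90,np.pi/2)
E
```

```text
[587.1 -55.1 218.2]
[([587.5, -52.7, 14.4], 0.9), ([471.0, 157.6, -3.6], 0.73), ([469.5, 16.3, 1.4], 0.67)]
[([485.2, 85.4, 0.2], 0.96), ([467.9, 21.2, 4.6], 0.79), ([588.7, -55.3, 13.9], 0.68)]
[587.1 -55.2 218.2]
shift [0.0766, -0.1171, 0.1282] turn -0.0 rows>= 4
```

Sleeve 1 fits: it went down to the plate. Next, sleeve 2.

Emit:
{"method": "move_arm", "body": {"series": [[[0.02, -0.04, 0.03, 0], [0.05, -0.08, 0.06, 0], [0.0766, -0.1174, 0.09, 0], [0.0766, -0.1174, 0.128, 0], [0.0766, -0.1174, 0.128, 0], [0.0766, -0.1174, 0.128, 0], [0.0766, -0.1174, 0.128, 0], [0.0766, -0.1174, 0.128, 0]]]}}

```text
clock: 26.2
eef_pos: [473.1, 20.6, 95.9]
eef_rot: [3.135, 0.0, 1.57]
contact_force: [-0.4, 0.1, 0.4]
opening: 51.2
grasp_force: 0.0
```

```bash
python3 - <<'E'
from h import *
for k in range(3): im=snap('wrist','w6.png')
s=bot.get_state(); print(s['eef_pos']); go(469.5,21.4,6,np.pi/2)
print([(np.round(d['point'],1).tolist(),round(d['score'],2)) for d in spotter.pinpoint('wrist','sleeve_a')])
print(proj('wrist',(469.5,21.4,40)),proj('wrist',(484.5,86,40)),proj('wrist',(476,160,40)))
E
```

```text
[471.8  20.9  94. ]
shift [0.0005, -0.0023, 0.088] turn -0.0007 rows>= 2
[([475.4, 159.2, 0.9], 0.72), ([590.5, -54.1, 13.2], 0.69), ([468.5, 22.0, 0.8], 0.59), ([481.0, 84.4, 3.7], 0.55)]
[319.6 256. ] [345.6 149.5] [331.7  -0.8]
```

View pics/w6.png

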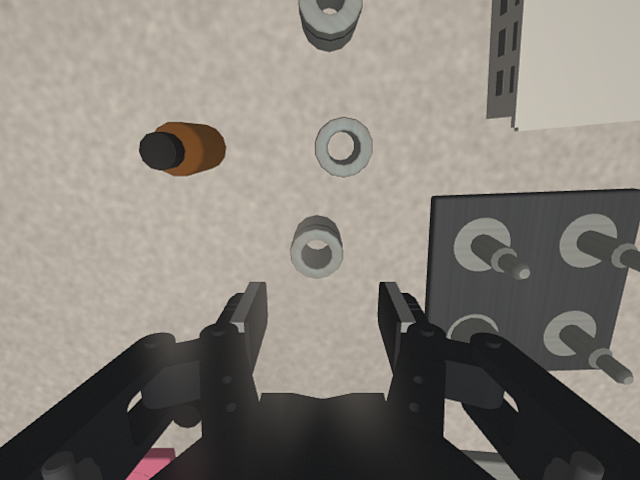

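Emit:
{"method": "move_arm", "body": {"series": [[[0, -0.0015, 0.03, 0], [0, -0.0015, 0.06, 0], [0, -0.0015, 0.084, 0], [0, -0.0015, 0.084, 0], [0, -0.0015, 0.084, 0]]]}}

```text
clock: 26.9
eef_pos: [468.9, 21.2, 8.6]
eef_rot: [-3.141, 0.0, 1.571]
contact_force: [0.7, 0.2, 0.4]
opening: 51.2
grasp_force: 0.0
```

Emit:
{"method": "move_arm", "body": {"series": [[[0, 0, 0, 0], [0, 0, 0, 0], [0, 0, 0, 0], [0, 0, 0, 0], [0, 0, 0, 0], [0, 0, 0, 0], [0, 0, 0, 0]]], "fingers": 0}}

```text
clock: 27.6
eef_pos: [470.2, 21.2, 10.4]
eef_rot: [3.137, 0.0, 1.571]
contact_force: [-0.9, 0.4, 6.6]
opening: 33.2
grasp_force: 40.2
```

```bash
python3 - <<'E'
from h import *
s=bot.get_state(); print(s['eef_pos']); go(585,18.6,104,np.pi/2)
E
```

```text
[470.2  21.2  10.4]
shift [-0.0026, 0.1148, -0.0936] turn 0.0 rows>= 3
```

Emit:
{"method": "move_arm", "body": {"series": [[[0, 0, -0.04, 0], [0, 0, -0.08, 0], [0, 0.03, -0.096, 0], [-0.0026, 0.07, -0.096, 0], [-0.0026, 0.115, -0.096, 0], [-0.0026, 0.115, -0.096, 0], [-0.0026, 0.115, -0.096, 0], [-0.0026, 0.115, -0.096, 0], [-0.0026, 0.115, -0.096, 0], [-0.0026, 0.115, -0.096, 0]]]}}

```text
clock: 28.6
eef_pos: [583.3, 18.8, 105.3]
eef_rot: [3.139, 0.0, 1.571]
contact_force: [-0.2, 0.5, -1.7]
opening: 33.4
grasp_force: 40.4
```

```bash
python3 - <<'E'
from h import *
for k in range(3): im=snap('wrist','w7.png')
s=bot.get_state(); print(s['eef_pos']); go(585,18.6,62,np.pi/2)
E
```

```text
[583.5  18.7 104.8]
shift [-0.0001, 0.0015, 0.0428] turn 0.0001 rows>= 1
```

Emit:
{"method": "move_arm", "body": {"series": [[[0, 0.001, 0.015, 0], [0, 0.001, 0.025, 0], [0, 0.001, 0.032, 0], [0, 0.001, 0.038, 0], [0, 0.001, 0.044, 0], [0, 0.001, 0.048, 0], [0, 0.001, 0.048, 0]]]}}

```text
clock: 29.45
eef_pos: [584.4, 18.7, 55.2]
eef_rot: [-3.14, -0.0, 1.571]
contact_force: [-0.2, 0.5, -0.9]
opening: 33.1
grasp_force: 40.4
```

Emit:
{"method": "move_arm", "body": {"series": [[[0, 0, 0.003, 0], [0, 0, 0.006, 0], [0, 0, 0.009, 0], [0, 0, 0.012, 0], [0, 0, 0.012, 0]]]}}

```text
clock: 29.95
eef_pos: [584.6, 18.7, 43.5]
eef_rot: [-3.141, -0.0, 1.571]
contact_force: [0.7, 0.3, -1.3]
opening: 33.6
grasp_force: 40.5
```

Emit:
{"method": "move_arm", "body": {"series": [[[0, 0, 0.005, 0], [0, 0, 0.01, 0], [0, 0, 0.015, 0], [0, 0, 0.019, 0], [0, 0, 0.021, 0], [0, 0, 0.021, 0]]]}}

```text
clock: 30.55
eef_pos: [584.6, 18.7, 22.7]
eef_rot: [-3.141, 0.0, 1.571]
contact_force: [-0.3, -0.4, -1.6]
opening: 33.3
grasp_force: 40.4
```

Emit:
{"method": "move_arm", "body": {"series": [[[0, 0, 0, 0], [0, 0, 0, 0], [0, 0, 0, 0], [0, 0, 0, 0], [0, 0, -0.03, 0], [0, 0, -0.08, 0], [0, 0, -0.12, 0], [0, 0, -0.12, 0], [0, 0, -0.12, 0], [0, 0, -0.12, 0]]], "fingers": 0.6}}

```text
clock: 31.55
eef_pos: [584.1, 18.7, 141.5]
eef_rot: [-3.139, -0.0, 1.571]
contact_force: [0.4, -0.3, -0.9]
opening: 51.6
grasp_force: 0.0
```

```bash
python3 - <<'E'
from h import *
snap('side','z_side.png'); 
print([(np.round(d['point'],1).tolist(),round(d['score'],2)) for d in spotter.pinpoint('side','sleeve_a')])
snap('wrist','z_wrist.png')
print([(np.round(d['point'],1).tolist(),round(d['score'],2)) for d in spotter.pinpoint('wrist','sleeve_a')])
s=bot.get_state(); print(s['eef_pos']);go(483.5,86.5,90,np.pi/2)
E
```

```text
[([485.3, 85.0, -0.6], 0.94), ([587.3, -53.1, 12.9], 0.73), ([473.4, 160.4, -5.9], 0.67), ([588.2, 14.0, 15.0], 0.61)]
[([591.1, -53.2, 14.2], 0.94), ([474.7, 158.5, -1.0], 0.83), ([485.2, 81.9, 1.6], 0.82), ([586.9, 16.9, 14.0], 0.71), ([623.7, -17.2, 2.9], 0.54)]
[584.   18.7 141.2]
shift [0.0678, -0.1005, 0.0512] turn -0.0 rows>= 3
```

Sleeve 2 fits too. Sleeves 3 and 4 haven't moved. On to sleeve 3.

Emit:
{"method": "move_arm", "body": {"series": [[[0.025, -0.04, 0.01, 0], [0.05, -0.08, 0.03, 0], [0.0678, -0.1, 0.05, 0], [0.0678, -0.1, 0.05, 0], [0.0678, -0.1, 0.05, 0], [0.0678, -0.1, 0.05, 0], [0.0678, -0.1, 0.05, 0], [0.0678, -0.1, 0.05, 0]]]}}

```text
clock: 32.55
eef_pos: [485.6, 86.0, 93.7]
eef_rot: [3.14, 0.0, 1.57]
contact_force: [-0.2, 0.4, 0.5]
opening: 51.2
grasp_force: 0.0
```

```bash
python3 - <<'E'
from h import *
for k in range(3): im=snap('wrist','w8.png')
s=bot.get_state(); print(s['eef_pos']); go(483.5,86.5,8,np.pi/2)
for X in [(483.5,86.5,40),(475,160,40)]: print(proj('wrist',X))
cv2.imwrite('pics/c8.png',im[0:340,150:500])
E
```

```text
[485.1  86.2  93.2]
shift [0.0003, -0.0016, 0.0852] turn -0.0006 rows>= 2
[320.1 256.3]
[304.7 133.5]
```

View pics/c8.png

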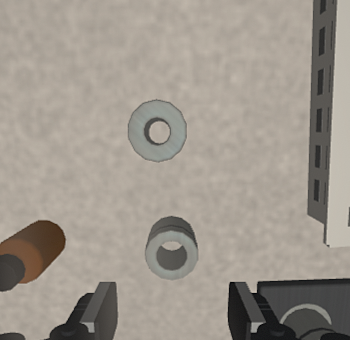

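Sleeve 3 is at (322,255) and sleeve 4 at (307,131), whose bore looks narrower. Both are within about 1.5 mm of prediction.

Emit:
{"method": "move_arm", "body": {"series": [[[0.0005, -0.0005, 0.03, 0], [0.0005, -0.0005, 0.06, 0], [0.0005, -0.0005, 0.084, 0], [0.0005, -0.0005, 0.084, 0], [0.0005, -0.0005, 0.084, 0]]]}}

```text
clock: 33.2
eef_pos: [484.2, 86.9, 9.3]
eef_rot: [-3.141, 0.0, 1.571]
contact_force: [0.4, -0.6, 0.8]
opening: 51.4
grasp_force: 0.0
```

Emit:
{"method": "move_arm", "body": {"series": [[[0, 0, 0, 0], [0, 0, 0, 0], [0, 0, 0, 0], [0, 0, 0, 0], [0, 0, 0, 0], [0, 0, 0, 0], [0, 0, 0, 0]]], "fingers": 0}}

```text
clock: 33.9
eef_pos: [485.7, 87.1, 11.3]
eef_rot: [3.138, -0.0, 1.571]
contact_force: [0.0, 0.1, 6.8]
opening: 32.5
grasp_force: 40.3
```

```bash
python3 - <<'E'
from h import *
s=bot.get_state(); print(s['eef_pos']); go(662.5,-53.8,130,np.pi/2)
E
```

```text
[485.7  87.1  11.3]
shift [-0.1409, 0.1768, -0.1187] turn 0.0 rows>= 6
```

Emit:
{"method": "move_arm", "body": {"series": [[[0, 0, -0.04, 0], [0, 0, -0.085, 0], [-0.02, 0.04, -0.1, 0], [-0.04, 0.08, -0.1, 0], [-0.06, 0.12, -0.1, 0], [-0.0658, 0.16, -0.1, 0], [-0.0658, 0.1742, -0.1, 0], [-0.0658, 0.1742, -0.1, 0], [-0.0658, 0.1742, -0.1, 0], [-0.0658, 0.1742, -0.1, 0], [-0.0658, 0.1742, -0.1, 0]]]}}

```text
clock: 35.0
eef_pos: [657.7, 21.5, 109.6]
eef_rot: [3.141, -0.0, 1.571]
contact_force: [-0.3, 0.2, -0.6]
opening: 32.5
grasp_force: 40.3
```

```bash
python3 - <<'E'
from h import *
for k in range(3): im=snap('wrist','w9.png')
s=bot.get_state(); print(s['eef_pos']); go(659.9,21.3,55,np.pi/2)
E
```

```text
[658.   21.4 109.6]
shift [-0.0001, 0.0019, 0.0546] turn 0.0003 rows>= 2
```

Emit:
{"method": "move_arm", "body": {"series": [[[0, 0.0014, 0.015, 0], [0, 0.0014, 0.025, 0], [0, 0.0014, 0.035, 0], [0, 0.0014, 0.042, 0], [0, 0.0014, 0.048, 0], [0, 0.0014, 0.053, 0], [0, 0.0014, 0.053, 0]]]}}

```text
clock: 35.85
eef_pos: [659.4, 21.2, 55.0]
eef_rot: [-3.14, -0.0, 1.571]
contact_force: [0.2, -0.3, -0.3]
opening: 32.6
grasp_force: 40.3
```

Emit:
{"method": "move_arm", "body": {"series": [[[0, 0, 0.003, 0], [0, 0, 0.006, 0], [0, 0, 0.009, 0], [0, 0, 0.012, 0], [0, 0, 0.012, 0]]]}}

```text
clock: 36.35
eef_pos: [659.8, 21.3, 43.5]
eef_rot: [3.142, -0.0, 1.571]
contact_force: [1.3, 0.8, -1.8]
opening: 32.5
grasp_force: 40.3
```

Emit:
{"method": "move_arm", "body": {"series": [[[0, 0, 0.005, 0], [0, 0, 0.01, 0], [0, 0, 0.015, 0], [0, 0, 0.018, 0], [0, 0, 0.0205, 0], [0, 0, 0.0205, 0]]]}}

```text
clock: 36.95
eef_pos: [659.9, 21.3, 23.4]
eef_rot: [3.141, -0.0, 1.571]
contact_force: [2.7, 1.5, 0.1]
opening: 32.5
grasp_force: 40.3
```

Emit:
{"method": "move_arm", "body": {"series": [[[0, 0, 0, 0], [0, 0, 0, 0], [0, 0, 0, 0], [0, 0, 0, 0], [0, 0, -0.03, 0], [0, 0, -0.08, 0], [0, 0, -0.12, 0], [0, 0, -0.12, 0], [0, 0, -0.12, 0], [0, 0, -0.12, 0]]], "fingers": 0.6}}

```text
clock: 37.95
eef_pos: [659.1, 21.2, 141.8]
eef_rot: [-3.139, -0.0, 1.571]
contact_force: [-0.7, 0.1, -0.1]
opening: 51.1
grasp_force: 0.0
```

```bash
python3 - <<'E'
from h import *
snap('side','z_side.png'); 
print([(np.round(d['point'],1).tolist(),round(d['score'],2)) for d in spotter.pinpoint('side','sleeve_a')])
snap('wrist','z_wrist.png')
print([(np.round(d['point'],1).tolist(),round(d['score'],2)) for d in spotter.pinpoint('wrist','sleeve_a')])
s=bot.get_state(); print(s['eef_pos']);go(475.8,160.5,90,np.pi/2)
E
```

```text
[([587.4, 16.0, 11.3], 0.82), ([587.0, -56.5, 13.0], 0.61), ([735.8, 82.7, 1.3], 0.58), ([474.4, 159.6, -5.9], 0.56)]
[([661.5, 20.6, 13.4], 0.94), ([473.7, 158.8, -0.4], 0.93), ([583.6, 20.1, 15.3], 0.87)]
[659.1  21.2 141.5]
shift [0.1393, -0.1833, 0.0515] turn -0.0 rows>= 5
```

Emit:
{"method": "move_arm", "body": {"series": [[[0.03, -0.04, 0, 0], [0.06, -0.08, 0, 0], [0.09, -0.12, 0, 0], [0.12, -0.16, 0.02, 0], [0.1393, -0.1833, 0.05, 0], [0.1393, -0.1833, 0.05, 0], [0.1393, -0.1833, 0.05, 0], [0.1393, -0.1833, 0.05, 0], [0.1393, -0.1833, 0.05, 0], [0.1393, -0.1833, 0.05, 0]]]}}

```text
clock: 39.15
eef_pos: [477.9, 160.0, 94.7]
eef_rot: [3.14, -0.0, 1.569]
contact_force: [0.4, -0.2, 0.3]
opening: 51.2
grasp_force: 0.0
```

```bash
python3 - <<'E'
from h import *
for k in range(3): im=snap('wrist','w10.png')
s=bot.get_state(); print(s['eef_pos']); go(475.8,160.5,9,np.pi/2)
print(proj('wrist',(475.8,160.5,40)))
print([(np.round(d['point'],1).tolist(),round(d['score'],2)) for d in spotter.pinpoint('wrist','sleeve_a')])
for d in spotter.regions_of('wrist','sleeve_a'):
    ys,xs=np.nonzero(d['region']); print(round(d['score'],2),xs.min(),xs.max(),ys.min(),ys.max())
E
```

```text
[477.1 160.2  94. ]
shift [0.0003, -0.0013, 0.085] turn -0.0009 rows>= 2
[320.6 255.9]
[([473.2, 158.6, -3.6], 0.84), ([588.6, 20.7, 15.5], 0.79)]
0.8 444 493 400 454
0.74 295 347 216 279
```

Emit:
{"method": "move_arm", "body": {"series": [[[0.001, 0, 0.03, 0], [0.001, 0, 0.06, 0], [0.001, 0, 0.084, 0], [0.001, 0, 0.084, 0], [0.001, 0, 0.084, 0]]]}}

```text
clock: 39.9
eef_pos: [476.4, 161.5, 9.8]
eef_rot: [-3.141, 0.0, 1.571]
contact_force: [0.6, 0.7, 0.5]
opening: 50.9
grasp_force: 0.0
```

Emit:
{"method": "move_arm", "body": {"series": [[[0, 0, 0, 0], [0, 0, 0, 0], [0, 0, 0, 0], [0, 0, 0, 0], [0, 0, 0, 0], [0, 0, 0, 0], [0, 0, 0, 0]]], "fingers": 0}}

```text
clock: 40.6
eef_pos: [478.0, 161.9, 11.8]
eef_rot: [3.138, -0.001, 1.571]
contact_force: [0.1, -0.2, 6.9]
opening: 33.1
grasp_force: 40.3
```

```bash
python3 - <<'E'
from h import *
s=bot.get_state(); print(s['eef_pos']); go(662.6,-53.7,120,np.pi/2)
E
```

```text
[478.  161.9  11.8]
shift [-0.2156, 0.1846, -0.1082] turn -0.0 rows>= 7
```

Emit:
{"method": "move_arm", "body": {"series": [[[0, 0, -0.04, 0], [0, 0, -0.085, 0], [-0.04, 0.03, -0.1, 0], [-0.07, 0.06, -0.1, 0], [-0.1, 0.09, -0.1, 0], [-0.13, 0.12, -0.1, 0], [-0.16, 0.15, -0.1, 0], [-0.19, 0.18, -0.1, 0], [-0.2156, 0.1846, -0.1, 0], [-0.2156, 0.1846, -0.1, 0], [-0.2156, 0.1846, -0.1, 0], [-0.2156, 0.1846, -0.1, 0], [-0.2156, 0.1846, -0.1, 0]]]}}

```text
clock: 41.9
eef_pos: [660.9, -52.9, 109.9]
eef_rot: [3.141, -0.0, 1.572]
contact_force: [-0.3, 0.0, -1.1]
opening: 33.0
grasp_force: 40.2
```

```bash
python3 - <<'E'
from h import *
for k in range(3): im=snap('wrist','w11.png')
s=bot.get_state(); print(s['eef_pos']); go(662.6,-53.7,55,np.pi/2)
E
```

```text
[661.  -53.2 109.9]
shift [-0.0005, 0.0016, 0.0549] turn 0.0012 rows>= 2
```

Emit:
{"method": "move_arm", "body": {"series": [[[0, 0.0013, 0.015, 0], [0, 0.0013, 0.025, 0], [0, 0.0013, 0.035, 0], [0, 0.0013, 0.041, 0], [0, 0.0013, 0.047, 0], [0, 0.0013, 0.052, 0], [0, 0.0013, 0.052, 0]]]}}

```text
clock: 42.75
eef_pos: [662.2, -53.9, 56.6]
eef_rot: [-3.141, -0.0, 1.571]
contact_force: [0.5, 1.5, -1.8]
opening: 33.2
grasp_force: 40.2
```

Emit:
{"method": "move_arm", "body": {"series": [[[0, 0, 0.001, 0], [0, 0, 0.002, 0], [0, 0, 0.003, 0], [0, 0, 0.004, 0], [0, 0, 0.004, 0]]]}}

```text
clock: 43.25
eef_pos: [663.1, -54.0, 55.1]
eef_rot: [3.139, -0.0, 1.571]
contact_force: [-1.0, 2.3, 5.3]
opening: 32.9
grasp_force: 40.7
```

It is hung up at the step: contact came at underside ≈ 44 mm with 5 N upward. I'll release it and check.

Emit:
{"method": "move_arm", "body": {"series": [[[0, 0, 0, 0], [0, 0, 0, 0], [0, 0, 0, 0], [0, 0, 0, 0], [0, 0, -0.03, 0], [0, 0, -0.08, 0], [0, 0, -0.13, 0], [0, 0, -0.15, 0], [0, 0, -0.15, 0], [0, 0, -0.15, 0]]], "fingers": 0.6}}

```text
clock: 44.25
eef_pos: [662.4, -54.2, 203.2]
eef_rot: [3.141, 0.0, 1.571]
contact_force: [0.1, 0.1, -1.4]
opening: 51.3
grasp_force: 0.0
```

```bash
python3 - <<'E'
from h import *
for c in ['side','wrist','top']:
    im=snap(c,'q_%s.png'%c)
    print(c,[(np.round(d['point'],1).tolist(),round(d['score'],2)) for d in spotter.pinpoint(c,'sleeve_a')])
    print(c,[(np.round(d['point'],1).tolist(),round(d['score'],2)) for d in spotter.pinpoint(c,'vial_1')])
cv2.imwrite('pics/c11.png',cv2.resize(cv2.imread('pics/q_side.png')[140:420,200:520],(686,600)))
print(bot.get_state()['eef_pos'])
E
```

```text
side [([662.4, -50.7, 37.9], 0.84), ([587.0, 16.2, 12.7], 0.72), ([589.9, -56.7, 10.8], 0.65), ([658.8, 20.9, 17.4], 0.52), ([543.3, -285.9, 73.9], 0.17)]
side [([392.0, 79.5, 0.3], 0.85), ([735.8, 81.0, -0.9], 0.74), ([573.1, 340.4, -1.3], 0.67), ([393.0, -74.4, 0.8], 0.6)]
wrist [([658.8, 19.1, 11.6], 0.91), ([590.9, -52.2, 13.4], 0.81), ([660.5, -54.4, 43.4], 0.8), ([583.4, 20.8, 11.9], 0.7)]
wrist [([739.4, 83.3, 1.9], 0.95), ([388.7, -73.9, -3.4], 0.75), ([391.2, 90.2, -0.5], 0.6)]
top [([584.4, 18.6, 10.1], 0.76), ([662.4, -54.0, 44.5], 0.69), ([659.2, 22.0, 10.5], 0.62), ([587.3, -57.1, 10.9], 0.57)]
top [([738.7, 83.9, 1.2], 0.68), ([572.3, 331.3, 2.0], 0.57), ([395.9, 86.3, 3.6], 0.52)]
[662.2 -54.1 202.8]
```

View pics/c11.png

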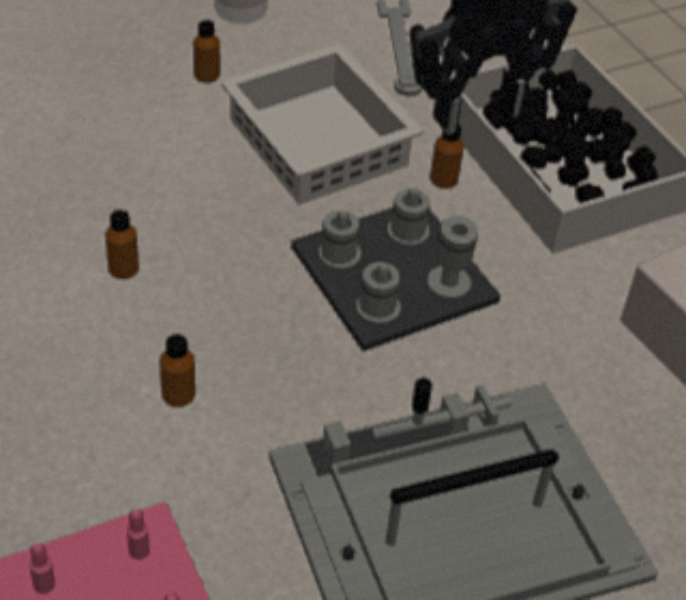

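All four stand on the gauge, three down on the plate and the one at crop (456,250) hung up. The bottles are upright, the tray is seated and the bolt is thrown. The hung sleeve goes to the basket first.

Emit:
{"method": "move_arm", "body": {"series": [[[0, 0, 0.045, 0], [0, 0, 0.09, 0], [0, 0, 0.13, 0], [0, 0, 0.146, 0], [0, 0, 0.146, 0], [0, 0, 0.146, 0]]]}}

```text
clock: 45.3
eef_pos: [663.4, -54.2, 59.7]
eef_rot: [3.139, 0.0, 1.571]
contact_force: [1.0, 0.1, 0.7]
opening: 51.2
grasp_force: 0.0
```

Emit:
{"method": "move_arm", "body": {"series": [[[0, 0, 0, 0], [0, 0, 0, 0], [0, 0, 0, 0], [0, 0, 0, 0], [0, 0, 0, 0], [0, 0, 0, 0], [0, 0, -0.02, 0], [0, 0, -0.05, 0], [0, 0, -0.08, 0], [0, 0, -0.08, 0], [0, 0, -0.08, 0]]], "fingers": 0}}

```text
clock: 46.4
eef_pos: [663.1, -54.2, 139.2]
eef_rot: [3.138, 0.0, 1.571]
contact_force: [-0.2, 0.2, -0.8]
opening: 32.7
grasp_force: 40.4
```

```bash
python3 - <<'E'
from h import *
s=bot.get_state(); print(s['eef_pos']); go(641,186,138,np.pi/2)
E
```

```text
[663.1 -54.2 139.2]
shift [0.2402, -0.0221, 0.0012] turn 0.0 rows>= 5
```

Emit:
{"method": "move_arm", "body": {"series": [[[0.04, -0.005, 0, 0], [0.08, -0.01, 0, 0], [0.12, -0.015, 0, 0], [0.16, -0.02, 0, 0], [0.2, -0.022, 0, 0], [0.24, -0.022, 0, 0], [0.24, -0.022, 0, 0], [0.24, -0.022, 0, 0], [0.24, -0.022, 0.04, 0], [0.24, -0.022, 0.08, 0], [0.24, -0.022, 0.105, 0], [0.24, -0.022, 0.114, 0], [0.24, -0.022, 0.114, 0], [0.24, -0.022, 0.114, 0]]]}}

```text
clock: 47.8
eef_pos: [640.5, 184.4, 23.4]
eef_rot: [-3.141, 0.0, 1.569]
contact_force: [0.5, 0.2, -0.9]
opening: 32.7
grasp_force: 39.7
```

Emit:
{"method": "move_arm", "body": {"series": [[[0, 0, 0.001, 0], [0, 0, 0.001, 0], [0, 0, 0.001, 0], [0, 0, 0.001, 0], [0, 0, 0.001, 0], [0, 0, -0.04, 0], [0, 0, -0.08, 0], [0, 0, -0.12, 0], [0, 0, -0.15, 0], [0, 0, -0.15, 0], [0, 0, -0.15, 0], [0, 0, -0.15, 0]]], "fingers": 0.6}}

```text
clock: 49.0
eef_pos: [639.8, 185.8, 171.6]
eef_rot: [-3.139, 0.001, 1.571]
contact_force: [-0.6, 0.0, -0.7]
opening: 51.2
grasp_force: 0.0
```

```bash
python3 - <<'E'
from h import *
snap('side','r_side.png'); print([(np.round(d['point'],1).tolist(),round(d['score'],2)) for d in spotter.pinpoint('side','sleeve_a')])
snap('top','r_top.png'); print([(np.round(d['point'],1).tolist(),round(d['score'],2)) for d in spotter.pinpoint('top','sleeve_a')])
s=bot.get_state(); print(s['eef_pos']); go(659.8,21.5,110,np.pi/2)
# tray slots
o=np.array([543.9,-287.8]); a=np.radians(-5.8); R=np.array([[np.cos(a),-np.sin(a)],[np.sin(a),np.cos(a)]])
for p in [(35,-37.5),(-35,-37.5),(35,37.5),(-35,37.5),(0,37.5)]: print(p,o+R@p)
E
```

```text
[([588.1, -53.1, 15.2], 0.93), ([657.2, 20.6, 13.8], 0.59), ([585.7, 16.0, 13.3], 0.58), ([640.2, 183.7, -3.5], 0.57)]
[([584.9, 23.9, 12.4], 0.66), ([639.8, 186.6, 3.5], 0.58), ([587.4, -58.3, 9.5], 0.55), ([656.5, 20.8, 13.4], 0.54), ([641.4, 185.1, 0.3], 0.48)]
[639.9 185.8 171.7]
shift [-0.1643, 0.0199, 0.0617] turn 0.0 rows>= 4
(35, -37.5) [ 574.9 -328.6]
(-35, -37.5) [ 505.3 -321.6]
(35, 37.5) [ 582.5 -254. ]
(-35, 37.5) [ 512.9 -247. ]
(0, 37.5) [ 547.7 -250.5]
```

Emit:
{"method": "move_arm", "body": {"series": [[[-0.04, 0.005, 0, 0], [-0.08, 0.01, 0.01, 0], [-0.12, 0.015, 0.03, 0], [-0.16, 0.0195, 0.05, 0], [-0.1643, 0.0199, 0.0617, 0], [-0.1643, 0.0199, 0.0617, 0], [-0.1643, 0.0199, 0.09, 0], [-0.1643, 0.0199, 0.12, 0], [-0.1643, 0.0199, 0.145, 0], [-0.1643, 0.0199, 0.147, 0], [-0.1643, 0.0199, 0.147, 0], [-0.1643, 0.0199, 0.147, 0]]]}}

```text
clock: 50.4
eef_pos: [661.6, 22.3, 29.1]
eef_rot: [3.138, -0.0, 1.572]
contact_force: [0.2, -0.1, 0.2]
opening: 51.0
grasp_force: 0.0
```

Emit:
{"method": "move_arm", "body": {"series": [[[0, 0, 0, 0], [0, 0, 0, 0], [0, 0, 0, 0], [0, 0, 0, 0], [0, 0, 0, 0], [0, 0, 0, 0], [0, 0, -0.03, 0], [0, 0, -0.07, 0], [0, 0, -0.11, 0], [0, 0, -0.13, 0], [0, 0, -0.13, 0], [0, 0, -0.13, 0]]], "fingers": 0}}

```text
clock: 51.6
eef_pos: [660.2, 21.5, 156.0]
eef_rot: [3.142, 0.0, 1.571]
contact_force: [-0.2, 0.8, -2.3]
opening: 32.0
grasp_force: 42.1
```

```bash
python3 - <<'E'
from h import *
s=bot.get_state(); print(s['eef_pos']); go(574.9,-328.6,155,np.radians(84.2))
E
```

```text
[660.2  21.5 156. ]
shift [-0.3501, -0.0853, 0.001] turn 0.1011 rows>= 8
```

Emit:
{"method": "move_arm", "body": {"series": [[[-0.045, -0.01, 0, 0.02], [-0.09, -0.02, 0, 0.04], [-0.135, -0.03, 0, 0.06], [-0.18, -0.045, 0, 0.08], [-0.225, -0.055, 0, 0.1], [-0.27, -0.065, 0, 0.1011], [-0.315, -0.08, 0, 0.1011], [-0.35, -0.0853, 0, 0.1011], [-0.35, -0.0853, 0, 0.1011], [-0.35, -0.0853, 0, 0.1011], [-0.35, -0.0853, 0, 0.1011], [-0.35, -0.0853, 0.04, 0.1011], [-0.35, -0.0853, 0.08, 0.1011], [-0.35, -0.0853, 0.105, 0.1011], [-0.35, -0.0853, 0.115, 0.1011], [-0.35, -0.0853, 0.115, 0.1011], [-0.35, -0.0853, 0.115, 0.1011]]]}}

```text
clock: 53.3
eef_pos: [576.0, -328.2, 43.3]
eef_rot: [3.139, 0.001, 1.471]
contact_force: [-0.2, -0.6, -0.0]
opening: 32.5
grasp_force: 42.1
```

```bash
python3 - <<'E'
from h import *
for k in range(2): im=snap('side','s_side.png')
s=bot.get_state(); print(s['eef_pos'],s['contact_force'])
print([(np.round(d['point'],1).tolist(),round(d['score'],2)) for d in spotter.pinpoint('side','sleeve_a')])
E
```

```text
[ 576.3 -328.9   44.3] [-0.2  0.1 -0.9]
[([576.3, -331.1, 30.3], 0.83), ([588.1, -55.3, 14.7], 0.56), ([733.0, 80.1, 1.8], 0.5)]
```

Emit:
{"method": "move_arm", "body": {"series": [[[0, 0, 0.004, 0], [0, 0, 0.008, 0], [0, 0, 0.011, 0], [0, 0, 0.012, 0], [0, 0, 0.013, 0], [0, 0, 0.014, 0], [0, 0, 0.014, 0]]]}}

```text
clock: 54.15
eef_pos: [575.4, -328.7, 33.1]
eef_rot: [3.139, 0.001, 1.47]
contact_force: [-10.3, 5.7, 21.7]
opening: 32.0
grasp_force: 44.3
```

Emit:
{"method": "move_arm", "body": {"series": [[[0, 0, -0.002, 0], [0, 0, -0.002, 0]]]}}

```text
clock: 54.35
eef_pos: [575.3, -328.7, 33.2]
eef_rot: [3.14, 0.001, 1.47]
contact_force: [-6.3, 4.1, 14.5]
opening: 32.1
grasp_force: 43.6
```

Emit:
{"method": "move_arm", "body": {"series": [[[0, 0, 0, 0], [0, 0, 0, 0], [0, 0, 0, 0], [0, 0, 0, 0], [0, 0, -0.03, 0], [0, 0, -0.08, 0], [0, 0, -0.12, 0], [0, 0, -0.12, 0], [0, 0, -0.12, 0], [0, 0, -0.12, 0]]], "fingers": 0.55}}

```text
clock: 55.35
eef_pos: [574.4, -328.0, 147.5]
eef_rot: [-3.139, -0.001, 1.47]
contact_force: [-0.5, 0.2, -0.5]
opening: 47.2
grasp_force: 0.0
```

```bash
python3 - <<'E'
from h import *
im=snap('side','t_side.png')
print([(np.round(d['point'],1).tolist(),round(d['score'],2)) for d in spotter.pinpoint('side','sleeve_a')])
s=bot.get_state(); print(s['eef_pos'],s['eef_rot']); go(587.5,-56,150,np.pi/2)
E
```

```text
[([575.0, -333.8, 19.4], 0.7), ([588.7, -56.6, 13.1], 0.69), ([587.7, 15.5, 13.8], 0.54), ([642.5, 187.2, -4.3], 0.49), ([589.9, -60.0, 7.1], 0.19)]
[ 574.2 -327.9  146.8] [-3.1 -0.   1.5]
shift [0.2719, -0.0143, -0.0032] turn -0.1012 rows>= 6
```

Emit:
{"method": "move_arm", "body": {"series": [[[0.045, -0.002, 0, -0.03], [0.09, -0.005, 0, -0.06], [0.135, -0.008, 0, -0.1], [0.18, -0.01, 0, -0.1012], [0.225, -0.013, 0, -0.1012], [0.2719, -0.0143, 0, -0.1012], [0.2719, -0.0143, 0, -0.1012], [0.2719, -0.0143, 0, -0.1012], [0.2719, -0.0143, 0.04, -0.1012], [0.2719, -0.0143, 0.08, -0.1012], [0.2719, -0.0143, 0.112, -0.1012], [0.2719, -0.0143, 0.119, -0.1012], [0.2719, -0.0143, 0.119, -0.1012], [0.2719, -0.0143, 0.119, -0.1012]]], "fingers": 0.6}}

```text
clock: 56.85
eef_pos: [589.2, -57.4, 32.4]
eef_rot: [3.139, 0.001, 1.57]
contact_force: [-0.1, 0.2, 0.5]
opening: 51.1
grasp_force: 0.0
```

Emit:
{"method": "move_arm", "body": {"series": [[[0, 0, 0, 0], [0, 0, 0, 0], [0, 0, 0, 0], [0, 0, 0, 0], [0, 0, 0, 0], [0, 0, 0, 0], [0, 0, -0.03, 0], [0, 0, -0.07, 0], [0, 0, -0.11, 0], [0, 0, -0.13, 0], [0, 0, -0.13, 0], [0, 0, -0.13, 0]]], "fingers": 0}}

```text
clock: 58.05
eef_pos: [588.2, -56.4, 160.3]
eef_rot: [3.141, 0.0, 1.571]
contact_force: [-0.3, 0.1, -2.1]
opening: 32.3
grasp_force: 41.6
```

```bash
python3 - <<'E'
from h import *
s=bot.get_state(); print(s['eef_pos']); go(505.3,-321.6,155,np.radians(84.2))
E
```

```text
[588.2 -56.4 160.3]
shift [-0.2652, -0.083, 0.0053] turn 0.1014 rows>= 6
```

Emit:
{"method": "move_arm", "body": {"series": [[[-0.04, -0.015, 0, 0.03], [-0.085, -0.03, 0, 0.06], [-0.13, -0.045, 0, 0.09], [-0.175, -0.06, 0, 0.1014], [-0.22, -0.07, 0, 0.1014], [-0.2652, -0.083, 0, 0.1014], [-0.2652, -0.083, 0, 0.1014], [-0.2652, -0.083, 0, 0.1014], [-0.2652, -0.083, 0, 0.1014], [-0.2652, -0.083, 0.04, 0.1014], [-0.2652, -0.083, 0.08, 0.1014], [-0.2652, -0.083, 0.105, 0.1014], [-0.2652, -0.083, 0.117, 0.1014], [-0.2652, -0.083, 0.117, 0.1014], [-0.2652, -0.083, 0.117, 0.1014], [-0.2652, -0.083, 0.117, 0.1014]]]}}

```text
clock: 59.65
eef_pos: [506.5, -322.1, 46.0]
eef_rot: [3.138, 0.002, 1.47]
contact_force: [-0.0, 0.4, -1.0]
opening: 32.2
grasp_force: 41.6
```

Emit:
{"method": "move_arm", "body": {"series": [[[0, 0, 0.002, 0], [0, 0, 0.004, 0], [0, 0, 0.006, 0], [0, 0, 0.006, 0], [0, 0, 0.006, 0]]]}}

```text
clock: 60.15
eef_pos: [505.3, -321.8, 37.5]
eef_rot: [3.141, 0.0, 1.469]
contact_force: [-0.9, 0.0, -1.3]
opening: 31.9
grasp_force: 41.6
```

Emit:
{"method": "move_arm", "body": {"series": [[[0, 0, 0.001, 0], [0, 0, 0.002, 0], [0, 0, 0.003, 0], [0, 0, 0.003, 0]]]}}

```text
clock: 60.55
eef_pos: [505.3, -321.9, 37.4]
eef_rot: [3.141, 0.001, 1.469]
contact_force: [-5.5, 3.4, 12.9]
opening: 32.2
grasp_force: 42.8
```

Emit:
{"method": "move_arm", "body": {"series": [[[0, 0, -0.0025, 0], [0, 0, -0.0025, 0]]]}}

```text
clock: 60.75
eef_pos: [505.5, -321.8, 37.5]
eef_rot: [3.141, 0.0, 1.469]
contact_force: [-0.8, 0.5, 5.5]
opening: 32.2
grasp_force: 42.1
```

Emit:
{"method": "move_arm", "body": {"series": [[[0, 0, 0, 0], [0, 0, 0, 0], [0, 0, 0, 0], [0, 0, 0, 0], [0, 0, -0.03, 0], [0, 0, -0.08, 0], [0, 0, -0.12, 0], [0, 0, -0.12, 0], [0, 0, -0.12, 0], [0, 0, -0.12, 0]]], "fingers": 0.5}}

```text
clock: 61.75
eef_pos: [504.8, -321.3, 155.3]
eef_rot: [-3.14, -0.001, 1.47]
contact_force: [-0.6, -0.1, -0.8]
opening: 42.7
grasp_force: 0.0
```

```bash
python3 - <<'E'
from h import *
im=snap('side','t2_side.png')
print([(np.round(d['point'],1).tolist(),round(d['score'],2)) for d in spotter.pinpoint('side','sleeve_a')])
s=bot.get_state(); print(s['eef_pos'],s['eef_rot']); go(584.7,19,150,np.pi/2)
E
```

```text
[([584.1, 15.3, 14.0], 0.82), ([506.7, -318.5, 13.7], 0.62), ([606.3, 182.8, -0.1], 0.42)]
[ 504.5 -321.2  154.7] [-3.1 -0.   1.5]
shift [0.3465, 0.0453, 0.0047] turn -0.1013 rows>= 7
```

Emit:
{"method": "move_arm", "body": {"series": [[[0.045, 0.006, 0, -0.03], [0.09, 0.012, 0, -0.06], [0.135, 0.018, 0, -0.1], [0.18, 0.024, 0, -0.1013], [0.225, 0.03, 0, -0.1013], [0.27, 0.036, 0, -0.1013], [0.315, 0.042, 0, -0.1013], [0.3465, 0.0453, 0, -0.1013], [0.3465, 0.0453, 0, -0.1013], [0.3465, 0.0453, 0, -0.1013], [0.3465, 0.0453, 0.04, -0.1013], [0.3465, 0.0453, 0.08, -0.1013], [0.3465, 0.0453, 0.116, -0.1013], [0.3465, 0.0453, 0.126, -0.1013], [0.3465, 0.0453, 0.126, -0.1013], [0.3465, 0.0453, 0.126, -0.1013], [0.3465, 0.0453, 0.126, -0.1013]]], "fingers": 0.6}}

```text
clock: 63.55
eef_pos: [587.0, 18.1, 33.9]
eef_rot: [3.137, 0.0, 1.57]
contact_force: [0.2, 0.2, 0.3]
opening: 51.2
grasp_force: 0.0
```

Emit:
{"method": "move_arm", "body": {"series": [[[0, 0, 0, 0], [0, 0, 0, 0], [0, 0, 0, 0], [0, 0, 0, 0], [0, 0, 0, 0], [0, 0, 0, 0], [0, 0, -0.03, 0], [0, 0, -0.07, 0], [0, 0, -0.11, 0], [0, 0, -0.13, 0], [0, 0, -0.13, 0], [0, 0, -0.13, 0]]], "fingers": 0}}

```text
clock: 64.75
eef_pos: [585.3, 18.5, 160.5]
eef_rot: [3.142, 0.0, 1.571]
contact_force: [-1.1, -0.8, -1.2]
opening: 32.6
grasp_force: 42.1
```

```bash
python3 - <<'E'
from h import *
s=bot.get_state(); print(s['eef_pos']); go(547.7,-250.8,155,np.radians(84.2))
E
```

```text
[585.3  18.5 160.5]
shift [-0.2693, -0.0376, 0.0055] turn 0.1013 rows>= 6
```

Emit:
{"method": "move_arm", "body": {"series": [[[-0.045, -0.006, 0, 0.03], [-0.09, -0.012, 0, 0.06], [-0.135, -0.018, 0, 0.09], [-0.18, -0.025, 0, 0.1013], [-0.225, -0.032, 0, 0.1013], [-0.2693, -0.0376, 0, 0.1013], [-0.2693, -0.0376, 0, 0.1013], [-0.2693, -0.0376, 0, 0.1013], [-0.2693, -0.0376, 0, 0.1013], [-0.2693, -0.0376, 0.04, 0.1013], [-0.2693, -0.0376, 0.08, 0.1013], [-0.2693, -0.0376, 0.105, 0.1013], [-0.2693, -0.0376, 0.117, 0.1013], [-0.2693, -0.0376, 0.117, 0.1013], [-0.2693, -0.0376, 0.117, 0.1013], [-0.2693, -0.0376, 0.117, 0.1013]]]}}

```text
clock: 66.35
eef_pos: [549.1, -251.1, 46.5]
eef_rot: [3.138, 0.001, 1.47]
contact_force: [0.1, 0.1, -0.7]
opening: 32.6
grasp_force: 42.1
```

Emit:
{"method": "move_arm", "body": {"series": [[[0, 0, 0.002, 0], [0, 0, 0.004, 0], [0, 0, 0.006, 0], [0, 0, 0.006, 0], [0, 0, 0.006, 0]]]}}

```text
clock: 66.85
eef_pos: [547.6, -250.8, 37.8]
eef_rot: [-3.141, -0.0, 1.469]
contact_force: [0.1, -0.1, -0.9]
opening: 32.8
grasp_force: 42.1
```

Emit:
{"method": "move_arm", "body": {"series": [[[0, 0, 0.001, 0], [0, 0, 0.002, 0], [0, 0, 0.002, 0], [0, 0, 0.002, 0]]]}}

```text
clock: 67.25
eef_pos: [547.8, -250.9, 37.5]
eef_rot: [3.141, 0.0, 1.469]
contact_force: [-3.4, 1.4, 6.3]
opening: 32.7
grasp_force: 42.7
```

Contact with the floor. I'll release, retreat, and look.

Emit:
{"method": "move_arm", "body": {"series": [[[0, 0, -0.001, 0], [0, 0, -0.001, 0], [0, 0, -0.001, 0], [0, 0, -0.001, 0], [0, 0, -0.001, 0], [0, 0, -0.04, 0], [0, 0, -0.09, 0], [0, 0, -0.14, 0], [0, 0, -0.19, 0], [0.03, 0, -0.21, 0], [0.07, -0.04, -0.21, 0], [0.11, -0.08, -0.21, 0], [0.15, -0.1, -0.21, 0], [0.15, -0.1, -0.21, 0]]], "fingers": 0.55}}

```text
clock: 68.65
eef_pos: [461.8, -88.1, 247.0]
eef_rot: [3.14, -0.001, 1.473]
contact_force: [0.2, -0.8, -0.0]
opening: 47.1
grasp_force: 0.0
```

```bash
python3 - <<'E'
from h import *
for c in ['side','top']:
    im=snap(c,'f_%s.png'%c)
    for o in ['sleeve_a','tray','basket','bolt_knob','vial_1','sanitiser']: print(c,o,[(np.round(d['point'],1).tolist(),round(d['score'],2)) for d in spotter.pinpoint(c,o)])
cv2.imwrite('pics/c14.png',cv2.resize(cv2.imread('pics/f_side.png')[120:440,200:520],(600,600)))
E
```

```text
side sleeve_a [([506.6, -315.1, 17.2], 0.92), ([548.7, -254.4, 16.0], 0.79), ([607.8, 182.3, 1.7], 0.76), ([580.0, -330.6, 19.8], 0.59)]
side tray [([548.0, -289.1, 12.0], 0.98)]
side basket [([642.8, 185.5, -1.1], 0.85)]
side bolt_knob [([549.4, -198.7, 66.3], 0.97)]
side vial_1 [([393.8, 81.7, 0.8], 0.93), ([738.3, 82.5, -0.1], 0.77), ([389.5, -73.7, 2.1], 0.72), ([576.0, 339.8, -3.6], 0.59), ([593.5, -61.4, 7.4], 0.33)]
side sanitiser [([658.2, 443.3, 1.0], 0.59)]
top sleeve_a [([575.4, -329.3, 17.0], 0.61), ([606.4, 185.1, 3.7], 0.47), ([657.4, 19.4, 12.2], 0.42)]
top tray [([541.5, -285.1, 14.8], 0.62)]
top basket [([640.3, 184.0, -0.0], 0.65)]
top bolt_knob []
top vial_1 [([734.6, 83.0, 1.5], 0.74), ([395.8, 87.0, 2.2], 0.62), ([386.3, -72.4, 0.2], 0.54), ([573.0, 332.5, 0.9], 0.46)]
top sanitiser [([659.0, 437.2, -6.0], 0.56)]
```

View pics/c14.png

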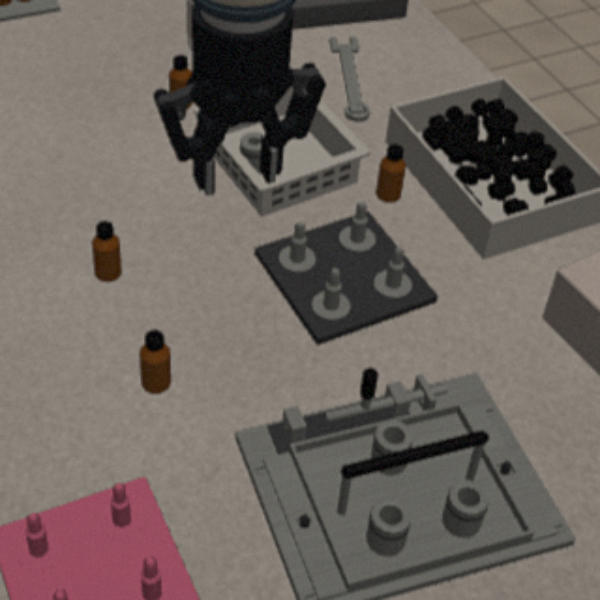

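The crop shows three sleeves upright in the tray at (393,440), (390,525) and (466,505), and the bolt is through. The fourth sleeve was nudged but is still in the basket at (255,142), and the bottles stand. I'm handing in.

```bash
python3 -c "
from station import finish_job
print(finish_job())"
```

```text
the job is handed in; nothing more can be done
None
```

I handed the job in and got no verdict back: the tray is seated and bolted, all four sleeves stood on the gauge together, the three that fit are upright in the tray, the one that hung up is in the basket, and no bottle was knocked over.

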